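# Load the photometer's standards and set its wavelength dial free of backlash

### The arm

A 6-joint arm with a two-finger parallel gripper is mounted at the origin on the work surface. World frame = base frame: x ahead of the robot, y to its left, z up, the work surface at z = 0. Lengths are in mm, angles in rad, forces in N, time in s.
With the tool pointing down it reaches from about 400 to 925 mm from the base axis. Payload 12.5 kg.
Tool frame: the origin (TCP) lies midway between the tips of the shut fingers; the grasp point (between the pads) lies 19 mm behind it; z points along the fingers, y is the line along which they close (so a half turn about z gives the same grasp; the last joint's range is limited). The gripper opens to 95 mm and grips with 3 to 60 N. Pads are 20 mm wide; open, the fingers measure 119 mm over their backs; the gripper's body (75 mm by 180 mm) begins 59 mm behind the grasp point.
Start: joints at [-1.338, 0.491, 1.559, -0, 1.092, -0.106], TCP at [207.746, -589.482, 214.661] pointing down, gripper open.
Joint ranges: [-3.1, 3.1], [-0.84, 2.19], [0.05, 2.79], [-1.13, 4.28], [0.06, 2.93], [-2.69, 2.69]. Speed limits (rad/s): [2.22, 2.22, 2.79, 3.14, 3.14, 3.14].

### API

Orientations are given as [roll, pitch, yaw] about the fixed x, y, z axes, in that order (R = Rz(yaw) Ry(pitch) Rx(roll)).
In Python, from cell import state, read_camera, camera_info, env gives the robot as it stands.
- The arm moves only by the tool move_arm, never from a script. Its argument "commands" is a list of rows, each a list of 3 entries, a list of its own where there are three numbers: the shift along the world's x, y, z in cm, then the turn, a rotation vector about the world's x, y, z in degrees, then the opening, from 0 (shut) to 1 (fully open). A call has 1 to 10 rows; each row shifts and turns the commanded pose from where the row before left it; what a row does not reach is not made up. A row lasts 1/10 s, in which the tool goes at most 50 mm and 8.59 degrees, less where a joint would pass 70% of its speed; a pose out of reach is approached as far as the arm can. A call with a gripper value outside its range is refused whole. The fingers move at their own pace and stop on an object; the grip force is fixed at half the most. Time passes only in rows, so rows that do not move let the fingers close. It gives the time, the measured TCP pose, the force, the opening and the grip force at its end, in the units of the state.
- state(): the state, without advancing time (a new reading comes with each control period).
- read_camera(name): name is "side" or "top"; returns the picture (480x640x3 uint8, blue, green, red); there is no depth.
- camera_info(name): a dict with "K" (3x3 intrinsics, pixels), "cam_to_world" (4x4, takes a point from camera to world coordinates). Camera axes: x right, y down, z forward; pixel columns grow to the right and rows downward; lengths in mm; the calibration is good to about 2 mm. A picture is of the moment at which its call begins. camera_info takes no time and is no camera call.
- env.job_done(): hands the job in; it is judged then, once.
The state is a dict: "t": time; "joints": joint angles; "qvel": joint speeds; "tau": joint torques, N m; "eef_pos": TCP position; "tcp_rot": TCP orientation; "ft_force": force on the tool from outside, world axes, zero at the start; "moment": the same for the moment, N m; "opening": opening from 0.0 (shut) to 1.0 (fully open); "grip_force": force on a finger pad.
Only numpy, scipy, OpenCV 4.12 (cv2) and the standard library are available. Lean on these libraries where they do the work, as an engineer would, in place of code of your own. Each camera call takes 0.05 s, during which the arm holds its last target. There are 200 camera calls.

### The job

Get the photometer ready for its check: lift the grey cover off the cell well and set it down on the bench, put every amber standard from the green rack, kept upright, fully down into the well, one to a slot, then put the cover back square over the well. Set the wavelength handwheel so that the long line on its dial stands at the white index pointer with the backlash taken up clockwise (seen from above): the dial now stands clockwise past the line and the wheel has about two divisions of play, so wind it back anticlockwise past the pointer by more than that (three or four divisions will do) and come up to the pointer clockwise. Leave everything else on the bench where it is.

Things in the scene. Friction and masses are not known exactly. Their poses are not given: they have to be found in the camera images.
- photometer: the black bench photometer, fixed: 360 mm deep (x, its front towards -x), 350 mm wide (y); origin under its centre on the bench. Its flat deck is 100 mm high; on the deck, 265 to 360 mm behind the front edge, stands a console whose top is at 150 mm. Deck holds a four-slot cell well (its -y half) and the wavelength handwheel (its +y half)
- well (a point): centre of the cell well, at deck height (100 mm); in the photometer's frame at (-55, -85) mm. Around the well runs an aluminium coaming 6 mm high, 179 mm (x) by 117 mm (y) outside; the cover fits loosely round it (about 5 mm all round) and rests on the deck. Axes parallel to the photometer's
- slot0 (a point): centre of the floor of slot 0 of the well (nearest the front; slots are 46 mm apart along the photometer's x). Each slot is open at the top, 23 mm wide (x), 104 mm long (y), 30 mm deep, floor at 70 mm above the bench. Axes parallel to the photometer's
- slot1 (a point): centre of the floor of slot 1 of the well (counted from the front; slots are 46 mm apart along the photometer's x). Each slot is open at the top, 23 mm wide (x), 104 mm long (y), 30 mm deep, floor at 70 mm above the bench. Axes parallel to the photometer's
- slot2 (a point): centre of the floor of slot 2 of the well (counted from the front; slots are 46 mm apart along the photometer's x). Each slot is open at the top, 23 mm wide (x), 104 mm long (y), 30 mm deep, floor at 70 mm above the bench. Axes parallel to the photometer's
- slot3 (a point): centre of the floor of slot 3 of the well (counted from the front; slots are 46 mm apart along the photometer's x). Each slot is open at the top, 23 mm wide (x), 104 mm long (y), 30 mm deep, floor at 70 mm above the bench. Axes parallel to the photometer's
- cover: the loose grey light cover, a hood open below, 198 x 134 mm (its x, y), 45 mm high, walls 4 mm, 0.25 to 0.42 kg; origin at the centre of its lower rim, z up. On top is a steel bar handle along its y: bar 14 mm square, 96 mm long, its middle 77 mm above the origin, on two posts 80 mm apart, 25 mm of free space under it. At the start it sits on the well, its axes along the photometer's
- rack: the fixed green rack on the bench at the right: 200 (x) x 116 (y) mm, origin under its centre; four slots 46 mm apart along x, long side along y, floor 8 mm above the bench, side posts up to 30 mm
- cell0: sealed standard cell, an amber glass slab with a white lid: 20 mm thick (x), 100 mm long (y), 60 mm tall (z), 0.12 to 0.24 kg; origin at the centre of its underside; stands upright in the rack at the start. Of four, two to four are present (None if absent); they are alike, any cell fits any slot either way round
- cell1: sealed standard cell, an amber glass slab with a white lid: 20 mm thick (x), 100 mm long (y), 60 mm tall (z), 0.12 to 0.24 kg; origin at the centre of its underside; stands upright in the rack at the start. Of four, two to four are present (None if absent); they are alike, any cell fits any slot either way round
- cell2: sealed standard cell, an amber glass slab with a white lid: 20 mm thick (x), 100 mm long (y), 60 mm tall (z), 0.12 to 0.24 kg; origin at the centre of its underside; stands upright in the rack at the start. Of four, two to four are present (None if absent); they are alike, any cell fits any slot either way round
- cell3: sealed standard cell, an amber glass slab with a white lid: 20 mm thick (x), 100 mm long (y), 60 mm tall (z), 0.12 to 0.24 kg; origin at the centre of its underside; stands upright in the rack at the start. Of four, two to four are present (None if absent); they are alike, any cell fits any slot either way round
- screw (a joint): angle (rad) of the grating screw inside, which the handwheel drives through a worn coupling; grows clockwise seen from above; end stops at -1.6 and 3.0; stays where it is left, needs about 0.1 N m to turn. Dial reading = screw + wheel
- wheel (a joint): play (rad) of the handwheel on the grating screw, from -0.17 to +0.17 (about two dial divisions of backlash in all): inside the play the wheel turns without the screw; at +0.17 the wheel has taken up the play clockwise and pushes the screw clockwise, at -0.17 anticlockwise. The dial's long line is at the index when screw + wheel = 0; clockwise past it is positive
- dial_line (a point): The handwheel is a level aluminium disc 104 mm across, 12 mm thick, its top face 122 mm above the bench, with 36 divisions of 10 degrees and a vertical axis at (-55, 90) mm in the photometer's frame. This point is the outer end, on the rim (radius 52 mm) of its top face, of the one long, heavy black line of the dial; turns with the wheel. It points away from the crank handle
- index (a point): the point of the rim (radius 52 mm) that the fixed white index pointer on the deck, at the front side (-x) of the wheel, points at
- crank_top (a point): top centre of the black crank handle that stands up on the wheel, across the axis from the long line, 36 mm from the axis: a round grip 18 mm in diameter and 45 mm tall that spins freely on its pin; its top is 167 mm above the bench
- beaker: bystander, to be left alone: empty clear glass beaker, 72 mm across, 95 mm tall, right of the rack
- wash_bottle: bystander, to be left alone: white plastic bottle with a red cap, 68 mm across, 170 mm tall, far side of the bench
- reagent_bottle: bystander, to be left alone: amber glass jar with a black cap, 72 mm across, 140 mm tall, far side
- calculator: bystander, to be left alone: black pocket calculator, 150 x 78 x 14 mm, near the robot
- notebook: bystander, to be left alone: blue closed notebook, 210 x 150 x 14 mm, at the left, beside the photometer
- tip_box: bystander, to be left alone: blue box with a white lid, 124 x 89 x 66 mm, left of the photometer
- funnel: bystander, to be left alone: white plastic funnel standing mouth down, 72 mm across, 85 mm tall, right of the rack
Not all that is in view belongs to the job. What is shaped like the cover but turquoise or yellow is not meant. Leave any blue look-alike of the cell1 alone.

How it is judged:
By the outcome, as a careful person would: the job done as asked, in the order asked, and still so for the second after the job is handed in, with the robot touching nothing.
Of cell0, cell1, cell2, cell3 only 2 to 4 are there at a start; the rules pass over those that are not, and their reading is None.
At some moment in a run one of cover may be knocked a few centimetres aside while the robot is not near it.
It also fails if it takes over 210 s, if anything falls off the work surface, if the arm or the gripper's body presses on something with over 40 N, if the wrist force passes 120 N, or if a joint passes its speed limit or range.

## Working session

There is one attempt and no reset: what is moved stays moved. The work goes in short steps, Python scripts to look and compute and a tool call to move; the robot and the scene stay as the last step left them, time stands still between calls to the robot, and variables do not carry over. Pictures are saved under pics/ and viewed, at most 14 in all, crops included, and the job is handed in when it is done.

Besides the shell and the picture viewer there is one more tool, called after "Request:" by a JSON object that holds its "name" and its "arguments", one argument or row to a line. move_arm: Moves the arm, as the interface text tells. Its arguments: {"type":"object","properties":{"commands":{"type":"array"}},"required":["commands"]}

```bash
mkdir -p pics
cat > h.py <<'E'
import numpy as np, cv2
from cell import state, read_camera, camera_info, env
def ray(n,u,v):
    c=camera_info(n);K=np.array(c["K"]);T=np.array(c["cam_to_world"])
    d=T[:3,:3]@np.linalg.solve(K,[u,v,1.]);return T[:3,3],d
def px(n,u,v,z):
    o,d=ray(n,u,v);return (o+d*(z-o[2])/d[2]).round(1)
def proj(n,p):
    c=camera_info(n);K=np.array(c["K"]);T=np.array(c["cam_to_world"])
    q=K@(T[:3,:3].T@(np.array(p,float)-T[:3,3]));return (q[:2]/q[2]).round(1)
def crop(n,f,x0,y0,x1,y1,s):
    im=read_camera(n)[y0:y1,x0:x1];cv2.imwrite("pics/"+f,cv2.resize(im,None,fx=s,fy=s,interpolation=cv2.INTER_CUBIC))
E
python3 - <<'E'
from h import *
for n in("top","side"):
    cv2.imwrite(f"pics/{n}0.png",read_camera(n)); c=camera_info(n);print(n,np.round(c["K"],1).tolist(),np.round(c["cam_to_world"],3).tolist())
s=state();print(s)
E
```

```text
top [[581.8, 0.0, 328.4], [0.0, 581.8, 241.4], [0.0, 0.0, 1.0]] [[-0.014, -0.994, 0.113, 307.312], [-1.0, 0.014, -0.0, -20.559], [-0.001, -0.113, -0.994, 1840.719], [0.0, 0.0, 0.0, 1.0]]
side [[482.6, 0.0, 318.3], [0.0, 482.6, 231.8], [0.0, 0.0, 1.0]] [[0.915, -0.274, 0.295, 57.174], [-0.403, -0.586, 0.703, -1092.12], [-0.02, -0.763, -0.646, 1096.314], [0.0, 0.0, 0.0, 1.0]]
{'t': 0.1, 'joints': array([-1.33757700e+00,  4.91457809e-01,  1.55937813e+00, -3.86840234e-05,
        1.09172978e+00, -1.05596469e-01]), 'qvel': array([-0.00033001, -0.000186  , -0.00281048, -0.00099129, -0.00033372,
       -0.00019337]), 'tau': array([ 3.38317732e-03, -6.13628411e+01, -2.58608168e+01,  6.93913526e-02,
        4.70608834e-02, -5.88227545e-05]), 'eef_pos': array([ 207.69520232, -589.24826952,  214.14953379]), 'tcp_rot': array([-3.14062139e+00, -6.84404420e-05,  3.38833610e-01]), 'ft_force': array([-0.28719852, -0.38699525,  0.22078771]), 'moment': array([ 0.02212553,  0.0370642 , -0.03397197]), 'grip_force': 0.0, 'opening': 1.000255775885343}
```

View pics/top0.png

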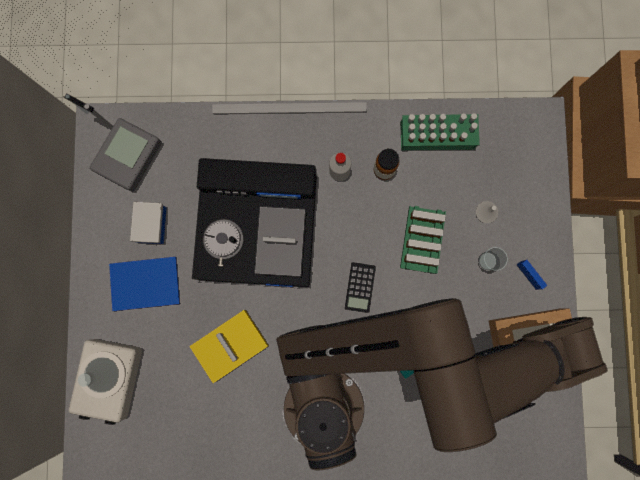

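View pics/side0.png

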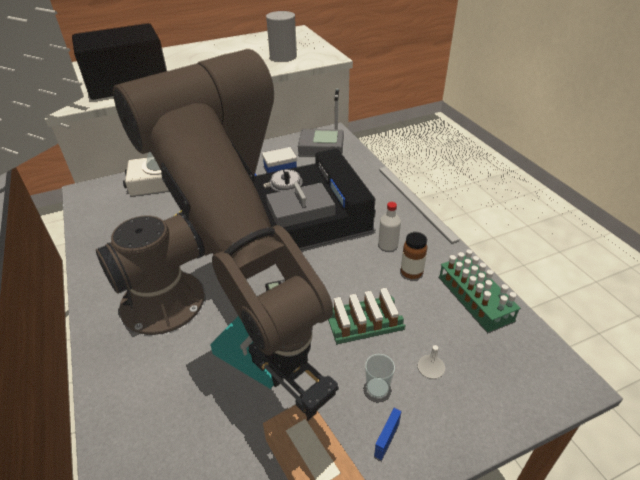

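The top view shows the black photometer at about (255,225), the grey cover at (280,240), the wheel at (222,238) and the rack at (424,240) with four white lids. Look-alikes:
- yellow hood, top (228,346)
- turquoise hood, side (245,350)
- blue slab, top (532,274)
- vial rack, top (440,130)

I choose the grey cover on the photometer and the four lidded cells. One close crop each to check.

Run:
```python
from h import *
im=read_camera("top")
a=cv2.resize(im[150:295,185:325],None,fx=4,fy=4,interpolation=cv2.INTER_CUBIC)
b=cv2.resize(im[195:285,395:455],None,fx=4,fy=4,interpolation=cv2.INTER_CUBIC)
c=np.zeros((580,800,3),np.uint8);c[:580,:560]=a;c[:360,560:800]=b
cv2.imwrite("pics/c1.png",c)
```

```text
(no output)
```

View pics/c1.png

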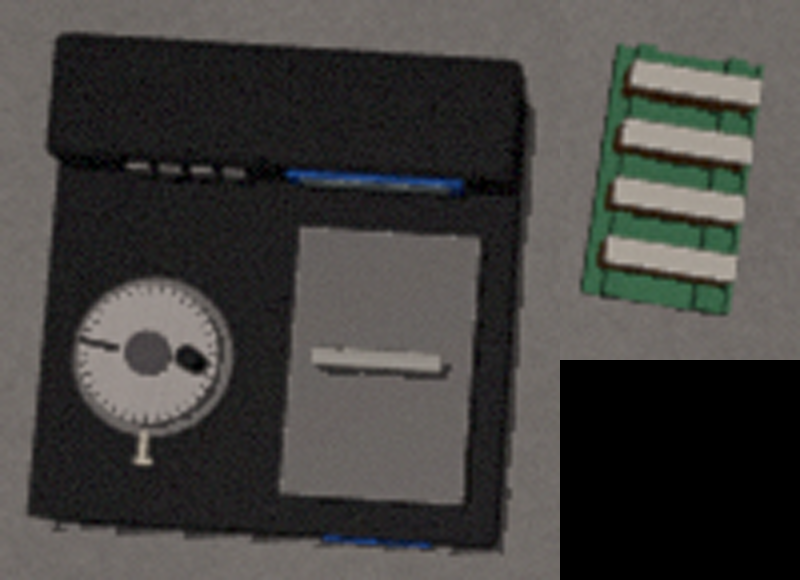

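The crop confirms the grey cover on the well, with its handle bar at crop (312..442, 348..372). Four lidded amber cells stand in the rack. The dial line points left (80,342), the crank is right (190,357) and the pointer is at the bottom (143,432).

Run:
```python
from h import *
def P(x,y,z): return px("top",185+(x+.5)/4-.5,150+(y+.5)/4-.5,z)
def Q(x,y,z): return px("top",395+(x-560+.5)/4-.5,195+(y+.5)/4-.5,z)
an=lambda a,b:np.degrees(np.arctan2(*( (b-a)[[1,0]])))
fl,fr=P(28,515,100),P(502,548,100);print("front",fl,fr,an(fr,fl)-90)
c=[P(*q,145) for q in((300,228),(480,238),(465,503),(280,495))]
print("cover",c,np.mean(c,0),[an(c[1],c[0])-90,an(c[2],c[3])-90,an(c[3],c[0]),an(c[2],c[1])])
h0,h1=P(312,355,184),P(442,363,184);print("bar",h0,h1,(h0+h1)/2,an(h1,h0)-90)
w=P(152,357,122);print("wheel",w)
k=[P(148,353,122),P(80,342,122),P(143,432,122),P(118,348,122)];print(k)
for q in [((630,75),(760,92)),((620,133),(752,150)),((612,192),(744,209)),((604,250),(736,268))]:
    a,b=Q(*q[0],68),Q(*q[1],68);print("cell",(a+b)/2,an(b,a)-90)
r=[Q(*q,30) for q in((618,45),(762,66),(728,314),(582,292))];print("rack",r,np.mean(r,0))
```

```text
front [399.1 389.5 100. ] [369.6  35.3 100. ] -4.760964255296784
cover [array([605.8, 180.7, 145. ]), array([596.5,  47.8, 145. ]), array([401.1,  60.5, 145. ]), array([408.8, 195.3, 145. ])] [503.05  121.075 145.   ] [np.float64(-4.002885886786061), np.float64(-3.269277466017371), np.float64(-4.238537418238624), np.float64(-3.7187019836892308)]
bar [506.5 167.5 184. ] [499.5  74.3 184. ] [503.  120.9 184. ] -4.295266508791883
wheel [514.1 293.5 122. ]
[array([517.2, 296.5, 122. ]), array([526.1, 347.2, 122. ]), array([458.2, 299.8, 122. ]), array([521.2, 318.9, 122. ])]
cell [ 584.4  -330.15   68.  ] -8.331139351990586
cell [ 539.5 -321.8   68. ] -8.225383496112443
cell [ 494.   -314.15   68.  ] -8.138067845486972
cell [ 449.15 -306.6    68.  ] -8.553089002190418
rack [array([ 621.9, -277.2,   30. ]), array([ 603.6, -390. ,   30. ]), array([ 408.7, -356.5,   30. ]), array([ 427.4, -243.4,   30. ])] [ 515.4   -316.775   30.   ]
```

Request:
{"name": "move_arm", "arguments": {
  "commands": [
    [[3,3,0.9],[0,0,3.3],1],
    [[3,3,0.9],[0,0,3.3],1],
    [[3,3,0.9],[0,0,3.3],1],
    [[3,3,0.9],[0,0,3.3],1],
    [[3,3,0.9],[0,0,3.3],1],
    [[3,3,0.9],[0,0,3.3],1],
    [[3,3,0.9],[0,0,3.3],1],
    [[3,3,0.9],[0,0,3.3],1],
    [[3,3,0.9],[0,0,3.3],1],
    [[3,3,0.9],[0,0,3.3],1]
  ]
}}

```text
t: 1.15
eef_pos: [508.7, -288.0, 305.0]
tcp_rot: [-3.141, 0.0, 0.917]
ft_force: [0.6, -0.5, 0.0]
opening: 1.001
grip_force: 0.0
```

Request:
{"name": "move_arm", "arguments": {
  "commands": [
    [[0,4,0],[0,0,3.3],1],
    [[0,4,0],[0,0,3.3],1],
    [[0,4,0],[0,0,3.3],1],
    [[0,4,0],[0,0,3.3],1],
    [[0,4,0],[0,0,3.3],1],
    [[0,4,0],[0,0,3.3],1],
    [[0,4,0],[0,0,3.3],1],
    [[0,4,0],[0,0,3.3],1],
    [[0,4,0],[0,0,3.3],1],
    [[0,0,0],[0,0,3.3],1]
  ]
}}

```text
t: 2.15
eef_pos: [507.2, 74.1, 304.6]
tcp_rot: [-3.141, -0.001, 1.497]
ft_force: [-0.2, -0.6, -0.5]
opening: 0.999
grip_force: 0.0
```

Run:
```python
from h import *
im=read_camera("top")
# subpixel lids of the cells
sub=im[195:285,395:455];g=sub.min(2)
g4=cv2.resize(sub,None,fx=8,fy=8,interpolation=cv2.INTER_CUBIC)
m=(g4.min(2)>125).astype(np.uint8)
for c in cv2.findContours(m,cv2.RETR_EXTERNAL,cv2.CHAIN_APPROX_NONE)[0]:
    if cv2.contourArea(c)<1500: continue
    b=cv2.boxPoints(cv2.minAreaRect(c));w=np.array([px("top",395+(x+.5)/8-.5,195+(y+.5)/8-.5,68)for x,y in b])
    ce=w.mean(0);e=[w[1]-w[0],w[2]-w[1]];e=max(e,key=np.linalg.norm)
    print(ce.round(1),sorted(np.linalg.norm(np.diff(w,axis=0),axis=1).round(1)),np.degrees(np.arctan(-e[0]/e[1])).round(2))
```

```text
[ 449.7 -307.8   68. ] [np.float64(19.6), np.float64(19.7), np.float64(100.1)] -10.06
[ 495.  -315.4   68. ] [np.float64(19.6), np.float64(19.7), np.float64(100.3)] -9.7
[ 540.2 -323.6   68. ] [np.float64(19.5), np.float64(19.6), np.float64(100.4)] -9.87
[ 585.6 -331.5   68. ] [np.float64(19.4), np.float64(19.4), np.float64(99.7)] -10.28
```

Request:
{"name": "move_arm", "arguments": {
  "commands": [
    [[-0.4,2.4,-1],[0,0,0.3],1],
    [[0,2.3,-2],[0,0,0],1],
    [[0,0,-4],[0,0,0],1],
    [[0,0,-4],[0,0,0],1],
    [[0,0,-2],[0,0,0],1],
    [[0,0,-1.4],[0,0,0],1],
    [[0,0,0],[0,0,0],1]
  ]
}}

```text
t: 2.9
eef_pos: [503.0, 116.9, 158.9]
tcp_rot: [-3.138, 0.001, 1.494]
ft_force: [0.6, -0.3, 0.3]
opening: 0.998
grip_force: 0.0
```

Request:
{"name": "move_arm", "arguments": {
  "commands": [
    [[0,0,0],[0,0,0],0.5],
    [[0,0,0],[0,0,0],0],
    [[0,0,0],[0,0,0],0],
    [[0,0,0],[0,0,0],0],
    [[0,0,0],[0,0,0],0],
    [[0,0,0],[0,0,0],0],
    [[0,0,0],[0,0,0],0],
    [[0,0,0],[0,0,0],0],
    [[0,0,0],[0,0,0],0],
    [[0,0,0],[0,0,0],0]
  ]
}}

```text
t: 3.9
eef_pos: [503.7, 117.5, 160.6]
tcp_rot: [3.142, -0.0, 1.496]
ft_force: [0.5, -0.3, -0.5]
opening: 0.215
grip_force: 0.0
```

Request:
{"name": "move_arm", "arguments": {
  "commands": [
    [[0,0,0],[0,0,0],0],
    [[0,0,0],[0,0,0],0],
    [[0,0,0],[0,0,0],0],
    [[0,0,0],[0,0,0],0]
  ]
}}

```text
t: 4.3
eef_pos: [503.7, 117.5, 160.6]
tcp_rot: [3.142, -0.0, 1.496]
ft_force: [-0.7, -0.3, -0.6]
opening: 0.146
grip_force: 30.0
```

Request:
{"name": "move_arm", "arguments": {
  "commands": [
    [[0,0,0.5],[0,0,0],0],
    [[0,0,1],[0,0,0],0],
    [[0,0,2],[0,0,0],0],
    [[0,0,3],[0,0,0],0],
    [[0,0,3],[0,0,0],0],
    [[0,0,0],[0,0,0],0]
  ]
}}

```text
t: 4.9
eef_pos: [505.0, 117.7, 259.8]
tcp_rot: [3.135, -0.001, 1.496]
ft_force: [-0.2, 0.1, -2.9]
opening: 0.146
grip_force: 30.0
```

Run:
```python
from h import *
for u,v,z in((316,230,50),(340,168,0),(388,165,0),(403,262,20),(413,210,20),(357,222,0),(361,263,14),(375,263,14)): print(u,v,px("top",u,v,z))
```

```text
316 230 [546.5  16.9  50. ]
340 168 [754.2 -61.8   0. ]
388 165 [ 761.9 -217.1    0. ]
403 262 [ 445.6 -254.2   20. ]
413 210 [ 610.2 -290.5   20. ]
357 222 [ 577.2 -113.3    0. ]
361 263 [ 444.7 -122.7   14. ]
375 263 [ 444.1 -166.8   14. ]
```

Request:
{"name": "move_arm", "arguments": {
  "commands": [
    [[1.4,-4,0],[0,0,-0.5],0],
    [[1.4,-4,0],[0,0,-0.5],0],
    [[1.4,-4,0],[0,0,-0.5],0],
    [[1.4,-4,0],[0,0,-0.5],0],
    [[1.4,-4,0],[0,0,-0.5],0],
    [[1.4,-4,0],[0,0,-0.5],0],
    [[0,0,-3],[0,0,0],0],
    [[0,0,-4],[0,0,0],0],
    [[0,0,-4],[0,0,0],0],
    [[0,0,-4],[0,0,0],0]
  ]
}}

```text
t: 5.9
eef_pos: [587.2, -122.5, 103.8]
tcp_rot: [-3.141, -0.0, 1.443]
ft_force: [0.8, 0.1, -2.1]
opening: 0.142
grip_force: 30.0
```

Request:
{"name": "move_arm", "arguments": {
  "commands": [
    [[0,0,-2.5],[0,0,0],0],
    [[0,0,-1.5],[0,0,0],0],
    [[0,0,-0.4],[0,0,0],0],
    [[0,0,0],[0,0,0],0],
    [[0,0,0],[0,0,0],0]
  ]
}}

```text
t: 6.4
eef_pos: [587.6, -122.4, 61.5]
tcp_rot: [-3.141, 0.0, 1.444]
ft_force: [0.2, 0.8, -2.3]
opening: 0.146
grip_force: 30.0
```

Request:
{"name": "move_arm", "arguments": {
  "commands": [
    [[0,0,-0.1],[0,0,0],0],
    [[0,0,0],[0,0,0],0.3],
    [[0,0,0],[0,0,0],0.6],
    [[0,0,0],[0,0,0],0.6],
    [[0,0,0],[0,0,0],0.6],
    [[0,0,0],[0,0,0],0.6],
    [[0,0,2],[0,0,0],0.6],
    [[0,0,4],[0,0,0],0.6],
    [[0,0,4],[0,0,0],0.6],
    [[0,0,4],[0,0,0],0.6]
  ]
}}

```text
t: 7.4
eef_pos: [587.5, -122.4, 202.2]
tcp_rot: [-3.141, -0.0, 1.444]
ft_force: [0.1, -0.3, -0.8]
opening: 0.598
grip_force: 0.0
```

Request:
{"name": "move_arm", "arguments": {
  "commands": [
    [[0,-4.2,0],[0,0,-0.5],0.36],
    [[0,-4.2,0],[0,0,-0.5],0.36],
    [[0,-4.2,0],[0,0,-0.5],0.36],
    [[0,-4.2,0],[0,0,-0.5],0.36],
    [[0,-4.1,0],[0,0,-0.6],0.36],
    [[0,0,0],[0,0,0],0.36],
    [[0,0,0],[0,0,0],0.36]
  ]
}}

```text
t: 8.1
eef_pos: [587.3, -332.1, 200.2]
tcp_rot: [-3.141, -0.0, 1.397]
ft_force: [0.4, 1.3, -0.4]
opening: 0.362
grip_force: 0.0
```

Run:
```python
from h import *
s=state();print(s["eef_pos"],s["tcp_rot"])
crop("top","w1.png",185,150,325,295,4)
crop("side","s1.png",230,140,450,360,2.5)
```

```text
[ 587.32026578 -332.09141708  200.16837205] [-3.14104415e+00 -4.56742974e-04  1.39665442e+00]
```

View pics/w1.png

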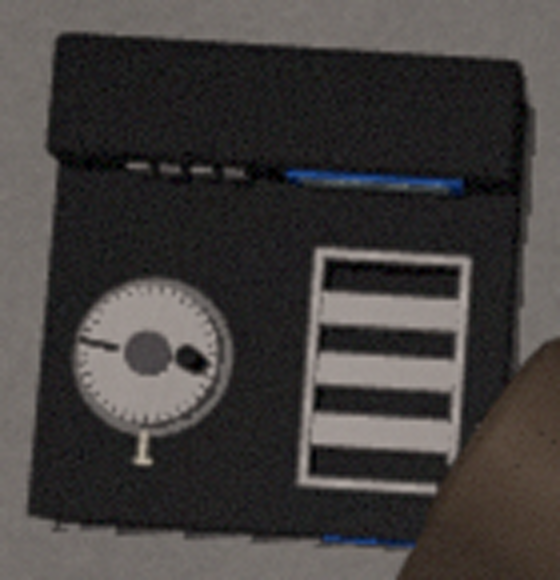

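View pics/s1.png

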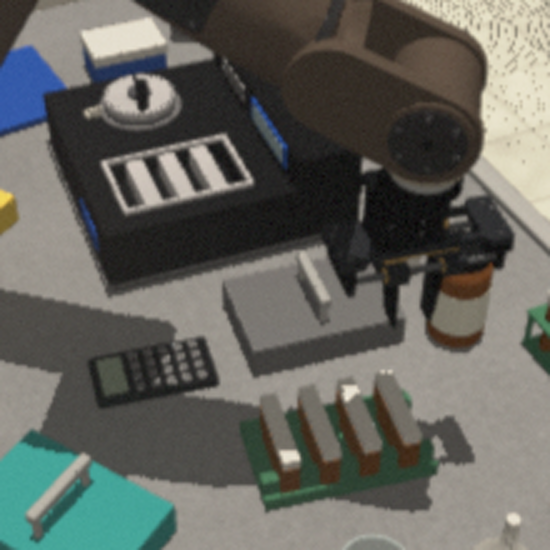

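The top crop shows the open well with coaming corners at (316,247), (471,258) and (298,487); its lower right corner is behind the arm. The side crop shows the cover upright on the bench. I fit the coaming rectangle to sub-pixel accuracy.

```bash
cat > well.py <<'E'
from h import *
from scipy.optimize import least_squares
def fit(pts,L,W,x0):
    def res(p):
        c,s=np.cos(p[2]),np.sin(p[2]);d=pts-p[:2]
        a=np.abs(d@[c,s])-(L/2+p[3]);b=np.abs(d@[-s,c])-(W/2+p[3])
        return np.where((a>0)&(b>0),np.hypot(a,b),np.maximum(a,b))
    r=least_squares(res,[*x0,0],loss="soft_l1",f_scale=.5)
    return r.x,np.sqrt(np.mean(np.minimum(r.fun**2,9)))
def contour(im,x0,y0,x1,y1,th,z,chan=min):
    g=cv2.resize(im[y0:y1,x0:x1],None,fx=8,fy=8,interpolation=cv2.INTER_CUBIC).min(2)
    cs=cv2.findContours((g>th).astype(np.uint8),cv2.RETR_EXTERNAL,cv2.CHAIN_APPROX_NONE)[0]
    c=max(cs,key=cv2.contourArea)[:,0]
    return np.array([px("top",x0+(x+.5)/8-.5,y0+(y+.5)/8-.5,z)[:2] for x,y in c])
if __name__=="__main__":
    im=read_camera("top")
    pts=contour(im,252,205,308,276,100,106)
    lim=np.array([px("top",185+x/4,150+y/4,106)[:2] for x,y in((425,520),(500,370))])
    # drop points near arm: right of the line
    n=lim[1]-lim[0];k=np.cross(n,pts-lim[0]);print(k.min(),k.max())
    sel=k>0
    p,e=fit(pts[sel],179,117,[503,121,-.07]);print(sel.sum(),len(pts),p.round(3),np.degrees(p[2]),e)
    c,s=np.cos(p[2]),np.sin(p[2])
    for i in range(4): a=(i-1.5)*46;print(i,(p[0]+a*c).round(1),(p[1]+a*s).round(1))
E
python3 well.py
```

```text
529.4399999999996 20915.520000000004
2063 2063 [ 5.04563e+02  1.22118e+02 -7.70000e-02 -6.05000e-01] -4.383437591625184 1.7886595829540346
0 435.8 127.4
1 481.6 123.9
2 527.5 120.4
3 573.4 116.8well.py:20: DeprecationWarning: Arrays of 2-dimensional vectors are deprecated. Use arrays of 3-dimensional vectors instead. (deprecated in NumPy 2.0)
  n=lim[1]-lim[0];k=np.cross(n,pts-lim[0]);print(k.min(),k.max())
```

Request:
{"name": "move_arm", "arguments": {
  "commands": [
    [[-0.2,0.1,-4],[0,0,0],0.36],
    [[0,0,-4],[0,0,0],0.36],
    [[0,0,-2.6],[0,0,0],0.36],
    [[0,0,-2],[0,0,0],0.36],
    [[0,0,-1.5],[0,0,0],0.36],
    [[0,0,-1.2],[0,0,0],0.36],
    [[0,0,0],[0,0,0],0.36],
    [[0,0,0],[0,0,0],0.36]
  ]
}}

```text
t: 9.05
eef_pos: [586.1, -330.5, 48.3]
tcp_rot: [3.141, 0.0, 1.399]
ft_force: [0.3, -0.4, -0.6]
opening: 0.359
grip_force: 0.0
```

Request:
{"name": "move_arm", "arguments": {
  "commands": [
    [[0,0,0],[0,0,0],0.2],
    [[0,0,0],[0,0,0],0],
    [[0,0,0],[0,0,0],0],
    [[0,0,0],[0,0,0],0],
    [[0,0,0],[0,0,0],0]
  ]
}}

```text
t: 9.55
eef_pos: [586.0, -330.7, 48.4]
tcp_rot: [3.14, 0.0, 1.398]
ft_force: [-0.6, 1.4, 5.7]
opening: 0.205
grip_force: 30.0
```

Request:
{"name": "move_arm", "arguments": {
  "commands": [
    [[0,0,0.5],[0,0,0],0],
    [[0,0,1.5],[0,0,0],0],
    [[0,0,3],[0,0,0],0],
    [[0,0,4],[0,0,0],0],
    [[0,0,4],[0,0,0],0],
    [[0,0,1],[0,0,0],0],
    [[0,0,0],[0,0,0],0]
  ]
}}

```text
t: 10.25
eef_pos: [586.1, -330.7, 190.0]
tcp_rot: [3.138, 0.001, 1.398]
ft_force: [0.6, -0.5, -1.5]
opening: 0.208
grip_force: 30.0
```

Run:
```python
from h import *
a=read_camera("top")[150:295,185:385];b=read_camera("side")[170:360,300:460]
cv2.imwrite("pics/w2.png",np.hstack([cv2.resize(a,(580,420)),cv2.resize(b,(220,420))][:1]+[cv2.resize(b[:, :],(220,420))]))
```

```text
(no output)
```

View pics/w2.png

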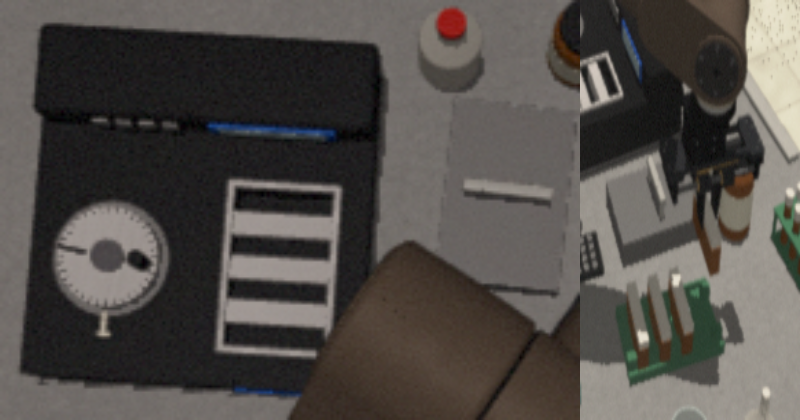

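The cell is held upright with three left in the rack, and the whole coaming is now visible in the top view. I refit.

```bash
sed -i 's/^    n=lim.*/    k=np.ones(len(pts))/' well.py; python3 well.py; sed -i 's/205,308,276,100/205,308,276,130/' well.py; python3 well.py
```

```text
2091 2091 [ 5.04570e+02  1.22132e+02 -7.60000e-02 -5.88000e-01] -4.343377322056613 1.7875832032622332
0 435.8 127.4
1 481.6 123.9
2 527.5 120.4
3 573.4 116.9
2887 2887 [ 5.05037e+02  1.21528e+02 -7.50000e-02 -3.09600e+00] -4.299161949278389 2.1854915607087197
0 436.2 126.7
1 482.1 123.3
2 528.0 119.8
3 573.8 116.4
```

Run:
```python
from well import *
im=read_camera("top")
for th in(70,85,100):
    pts=contour(im,250,203,310,278,th,106)
    for k in range(4):
        p,e=fit(pts,179,117,[504.5,122,-.076])
        c,s=np.cos(p[2]),np.sin(p[2]);d=pts-p[:2];a=np.abs(d@[c,s])-89.5-p[3];b=np.abs(d@[-s,c])-58.5-p[3]
        r=np.maximum(a,b);pts=pts[np.abs(r)<(4,2.5,2,2)[k]]
    q=d@[c,s];w=d@[-s,c]
    print(th,len(pts),p.round(3),e.round(2),[r[m].mean().round(2) for m in(q>85,q<-85,w>54,w<-54)])
    # slot dark regions at deck z
    g=cv2.resize(im[203:278,250:310],None,fx=8,fy=8,interpolation=cv2.INTER_CUBIC).max(2)
    m=((g<th)).astype(np.uint8)
    for cc in cv2.findContours(m,cv2.RETR_CCOMP,cv2.CHAIN_APPROX_NONE)[0]:
        if 1500<cv2.contourArea(cc)<20000:
            b=cv2.boxPoints(cv2.minAreaRect(cc));wv=np.array([px("top",250+(x+.5)/8-.5,203+(y+.5)/8-.5,103)for x,y in b])
            print("  slot",wv.mean(0),sorted(np.linalg.norm(np.diff(wv,axis=0),axis=1).round(1)))
```

```text
70 1471 [ 5.03716e+02  1.22244e+02 -7.60000e-02  1.14700e+00] 0.32 [np.float64(0.0), np.float64(-0.0), np.float64(-0.03), np.float64(-0.05)]
  slot [480.2   124.375 103.   ] [np.float64(19.8), np.float64(19.8), np.float64(102.6)]
  slot [525.85  121.075 103.   ] [np.float64(20.6), np.float64(20.6), np.float64(102.7)]
  slot [573.9   117.375 103.   ] [np.float64(24.4), np.float64(24.5), np.float64(102.7)]Traceback (most recent call last):
  File "<stdin>", line 4, in <module>
  File "well.py", line 14, in contour
    return np.array([px("top",x0+(x+.5)/8-.5,y0+(y+.5)/8-.5,z)[:2] for x,y in c])
                     ~~^^^^^^^^^^^^^^^^^^^^^^^^^^^^^^^^^^^^^^^
  File "h.py", line 7, in px
    o,d=ray(n,u,v);return (o+d*(z-o[2])/d[2]).round(1)
        ~~~^^^^^^^
  File "h.py", line 4, in ray
    c=camera_info(n);K=np.array(c["K"]);T=np.array(c["cam_to_world"])
ValueError: time passes only in moves, steps and waits
```

Request:
{"name": "move_arm", "arguments": {
  "commands": [
    [[-0.1,4,0],[0,0,0.5],0],
    [[-0.1,4,0],[0,0,0.5],0],
    [[-0.1,4,0],[0,0,0.5],0],
    [[-0.1,4,0],[0,0,0.5],0],
    [[-0.1,4,0],[0,0,0.5],0],
    [[-0.1,4,0],[0,0,0.5],0],
    [[-0.1,4,0],[0,0,0.5],0],
    [[-0.1,4,0],[0,0,0.5],0],
    [[-0.1,4,0],[0,0,0.5],0],
    [[-0.1,4,0],[0,0,0.5],0]
  ]
}}

```text
t: 11.5
eef_pos: [575.2, 71.1, 186.7]
tcp_rot: [-3.14, 0.0, 1.486]
ft_force: [1.7, -0.5, -1.9]
opening: 0.208
grip_force: 30.0
```

Request:
{"name": "move_arm", "arguments": {
  "commands": [
    [[-0.1,3,0],[0,0,0.6],0],
    [[-0.2,1.8,0],[0,0,0],0],
    [[0,0,0],[0,0,0],0],
    [[0,0,0],[0,0,0],0],
    [[0,0,0],[0,0,0],0]
  ]
}}

```text
t: 12.0
eef_pos: [572.8, 116.6, 187.2]
tcp_rot: [-3.141, 0.0, 1.495]
ft_force: [-0.5, -0.6, -1.6]
opening: 0.21
grip_force: 30.0
```

Request:
{"name": "move_arm", "arguments": {
  "commands": [
    [[0,0.1,-1.5],[0,0,0],0],
    [[0,0,-1.5],[0,0,0],0],
    [[0,0,-0.5],[0,0,0],0],
    [[0,0,0],[0,0,0],0]
  ]
}}

```text
t: 12.4
eef_pos: [572.6, 117.7, 152.1]
tcp_rot: [-3.14, 0.0, 1.495]
ft_force: [1.0, 0.4, -1.2]
opening: 0.21
grip_force: 30.0
```

Request:
{"name": "move_arm", "arguments": {
  "commands": [
    [[0,0,-0.5],[0,0,0],0],
    [[0,0,-0.3],[0,0,0],0],
    [[0,0,-0.3],[0,0,0],0],
    [[0,0,-0.3],[0,0,0],0],
    [[0,0,0],[0,0,0],0]
  ]
}}

```text
t: 12.9
eef_pos: [572.6, 118.5, 138.3]
tcp_rot: [-3.141, 0.0, 1.496]
ft_force: [0.2, -0.3, -1.6]
opening: 0.208
grip_force: 30.0
```

Request:
{"name": "move_arm", "arguments": {
  "commands": [
    [[0,0,-0.5],[0,0,0],0],
    [[0,0,-0.5],[0,0,0],0],
    [[0,0,-0.5],[0,0,0],0],
    [[0,0,-0.5],[0,0,0],0],
    [[0,0,-0.3],[0,0,0],0],
    [[0,0,-0.3],[0,0,0],0],
    [[0,0,0],[0,0,0],0]
  ]
}}

```text
t: 13.6
eef_pos: [572.6, 118.5, 112.3]
tcp_rot: [-3.141, 0.0, 1.496]
ft_force: [-0.4, -0.3, -1.8]
opening: 0.207
grip_force: 30.0
```

Request:
{"name": "move_arm", "arguments": {
  "commands": [
    [[0,0,-0.15],[0,0,0],0],
    [[0,0,0],[0,0,0],0],
    [[0,0,0],[0,0,0],0.36],
    [[0,0,0],[0,0,0],0.36],
    [[0,0,0],[0,0,0],0.36],
    [[0,0,1],[0,0,0],0.36],
    [[0,0,3],[0,0,0],0.36],
    [[0,0,4],[0,0,0],0.36]
  ]
}}

```text
t: 14.4
eef_pos: [572.1, 118.4, 191.5]
tcp_rot: [-3.139, 0.001, 1.496]
ft_force: [0.6, -0.0, 0.4]
opening: 0.36
grip_force: 0.0
```

Request:
{"name": "move_arm", "arguments": {
  "commands": [
    [[-0.3,-4,0],[0,0,-0.5],0.36],
    [[-0.3,-4,0],[0,0,-0.5],0.36],
    [[-0.3,-4,0],[0,0,-0.5],0.36],
    [[-0.3,-4,0],[0,0,-0.5],0.36],
    [[-0.3,-4,0],[0,0,-0.5],0.36],
    [[-0.3,-4,0],[0,0,-0.5],0.36],
    [[-0.3,-4,0],[0,0,-0.5],0.36],
    [[-0.3,-4,0],[0,0,-0.5],0.36],
    [[-0.3,-4,0],[0,0,-0.5],0.36],
    [[-0.3,-4,0],[0,0,-0.5],0.36]
  ]
}}

```text
t: 15.4
eef_pos: [542.5, -283.2, 192.2]
tcp_rot: [3.141, 0.0, 1.408]
ft_force: [0.9, 0.5, -0.1]
opening: 0.362
grip_force: 0.0
```

Request:
{"name": "move_arm", "arguments": {
  "commands": [
    [[-0.2,-3,0],[0,0,-0.6],0.36],
    [[0,-1.3,0],[0,0,0],0.36],
    [[0,0,0],[0,0,0],0.36],
    [[0,0,0],[0,0,0],0.36]
  ]
}}

```text
t: 15.8
eef_pos: [540.8, -323.5, 191.4]
tcp_rot: [-3.142, -0.0, 1.399]
ft_force: [-0.5, -0.4, -0.5]
opening: 0.364
grip_force: 0.0
```

Run:
```python
from h import *
a=read_camera("top")[195:280,240:390];cv2.imwrite("pics/w3.png",cv2.resize(a,None,fx=5,fy=5,interpolation=cv2.INTER_CUBIC));print(state()["eef_pos"],state()["tcp_rot"])
```

```text
[ 540.88806896 -323.14173044  191.38140743] [-3.14149548e+00 -2.97564034e-04  1.39925856e+00]
```

View pics/w3.png

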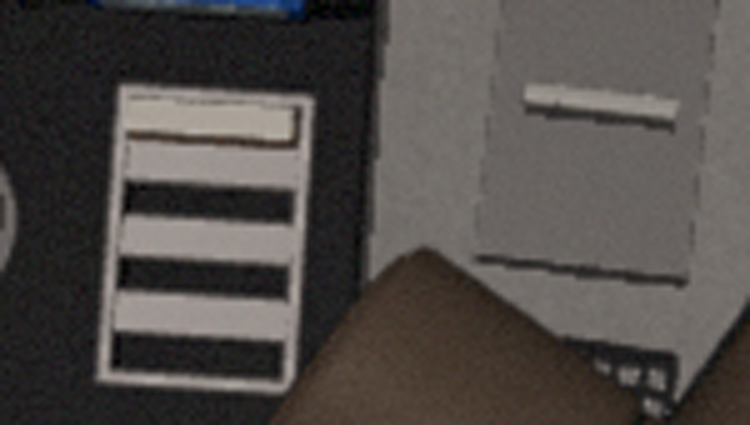

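The cell is down in slot 3, its lid inside the frame with a small gap at the right, so it sits slightly to +y. Next cell.

Request:
{"name": "move_arm", "arguments": {
  "commands": [
    [[0,0,-4],[0,0,0],0.36],
    [[0,0,-4],[0,0,0],0.36],
    [[0,0,-2.5],[0,0,0],0.36],
    [[0,0,-2],[0,0,0],0.36],
    [[0,0,-1.2],[0,0,0],0.36],
    [[0,0,-0.6],[0,0,0],0.36],
    [[0,0,0],[0,0,0],0.36],
    [[0,0,0],[0,0,0],0.36]
  ]
}}

```text
t: 16.65
eef_pos: [541.2, -324.5, 49.1]
tcp_rot: [3.14, 0.001, 1.399]
ft_force: [-0.0, -1.1, 0.0]
opening: 0.363
grip_force: 0.0
```

Request:
{"name": "move_arm", "arguments": {
  "commands": [
    [[0,0,0],[0,0,0],0.2],
    [[0,0,0],[0,0,0],0],
    [[0,0,0],[0,0,0],0],
    [[0,0,0],[0,0,0],0],
    [[0,0,0],[0,0,0],0]
  ]
}}

```text
t: 17.15
eef_pos: [541.0, -324.6, 48.8]
tcp_rot: [3.141, 0.0, 1.398]
ft_force: [-0.6, 0.5, 6.1]
opening: 0.207
grip_force: 30.0
```

Request:
{"name": "move_arm", "arguments": {
  "commands": [
    [[0,0,0.5],[0,0,0],0],
    [[0,0,1.5],[0,0,0],0],
    [[0,0,3],[0,0,0],0],
    [[0,0,4],[0,0,0],0],
    [[0,0,4],[0,0,0],0],
    [[0,0,1.2],[0,0,0],0],
    [[0,0,0],[0,0,0],0],
    [[0,0,0],[0,0,0],0]
  ]
}}

```text
t: 17.95
eef_pos: [540.2, -324.1, 189.2]
tcp_rot: [-3.14, -0.001, 1.398]
ft_force: [-0.2, -0.5, -1.5]
opening: 0.209
grip_force: 30.0
```

Request:
{"name": "move_arm", "arguments": {
  "commands": [
    [[-0.1,4,0],[0,0,0.5],0],
    [[-0.1,4,0],[0,0,0.5],0],
    [[-0.1,4,0],[0,0,0.5],0],
    [[-0.1,4,0],[0,0,0.5],0],
    [[-0.1,4,0],[0,0,0.5],0],
    [[-0.1,4,0],[0,0,0.5],0],
    [[-0.1,4,0],[0,0,0.5],0],
    [[-0.1,4,0],[0,0,0.5],0],
    [[-0.1,4,0],[0,0,0.5],0],
    [[-0.1,4,0],[0,0,0.5],0]
  ]
}}

```text
t: 18.95
eef_pos: [529.7, 77.1, 188.3]
tcp_rot: [-3.138, 0.0, 1.486]
ft_force: [-0.0, -0.3, -2.0]
opening: 0.209
grip_force: 30.0
```

Request:
{"name": "move_arm", "arguments": {
  "commands": [
    [[-0.1,2.5,0],[0,0,0.6],0],
    [[-0.2,1.7,0],[0,0,0],0],
    [[0,0,-1],[0,0,0],0],
    [[0,0,-1],[0,0,0],0],
    [[0,0,0],[0,0,0],0],
    [[0,0,0],[0,0,0],0]
  ]
}}

```text
t: 19.55
eef_pos: [527.6, 116.7, 169.3]
tcp_rot: [-3.14, 0.0, 1.495]
ft_force: [0.4, -0.2, -1.6]
opening: 0.209
grip_force: 30.0
```

Request:
{"name": "move_arm", "arguments": {
  "commands": [
    [[-0.1,0.2,-1],[0,0,0],0],
    [[0,0,-1],[0,0,0],0],
    [[0,0,-0.4],[0,0,0],0],
    [[0,0,-0.3],[0,0,0],0],
    [[0,0,-0.3],[0,0,0],0],
    [[0,0,-0.2],[0,0,0],0],
    [[0,0,0],[0,0,0],0]
  ]
}}

```text
t: 20.25
eef_pos: [526.7, 119.5, 138.1]
tcp_rot: [3.142, 0.0, 1.496]
ft_force: [-0.7, -0.2, -1.1]
opening: 0.208
grip_force: 30.0
```

Through the mouth without contact (underside at about 97 mm). Nudge -1 mm in y, seat it and release.

Request:
{"name": "move_arm", "arguments": {
  "commands": [
    [[0,-0.1,-0.5],[0,0,0],0],
    [[0,0,-0.5],[0,0,0],0],
    [[0,0,-0.5],[0,0,0],0],
    [[0,0,-0.5],[0,0,0],0],
    [[0,0,-0.3],[0,0,0],0],
    [[0,0,-0.3],[0,0,0],0],
    [[0,0,0],[0,0,0],0]
  ]
}}

```text
t: 20.95
eef_pos: [526.6, 118.5, 111.8]
tcp_rot: [-3.141, 0.0, 1.496]
ft_force: [0.1, -0.1, -1.6]
opening: 0.208
grip_force: 30.0
```

Request:
{"name": "move_arm", "arguments": {
  "commands": [
    [[0,0,-0.15],[0,0,0],0],
    [[0,0,0],[0,0,0],0],
    [[0,0,0],[0,0,0],0.36],
    [[0,0,0],[0,0,0],0.36],
    [[0,0,0],[0,0,0],0.36],
    [[0,0,1],[0,0,0],0.36],
    [[0,0,3],[0,0,0],0.36],
    [[0,0,4],[0,0,0],0.36]
  ]
}}

```text
t: 21.75
eef_pos: [526.1, 118.4, 191.1]
tcp_rot: [-3.139, 0.001, 1.496]
ft_force: [-0.1, 0.8, 0.6]
opening: 0.358
grip_force: 0.0
```

Request:
{"name": "move_arm", "arguments": {
  "commands": [
    [[-0.3,-4,0],[0,0,-0.5],0.36],
    [[-0.3,-4,0],[0,0,-0.5],0.36],
    [[-0.3,-4,0],[0,0,-0.5],0.36],
    [[-0.3,-4,0],[0,0,-0.5],0.36],
    [[-0.3,-4,0],[0,0,-0.5],0.36],
    [[-0.3,-4,0],[0,0,-0.5],0.36],
    [[-0.3,-4,0],[0,0,-0.5],0.36],
    [[-0.3,-4,0],[0,0,-0.5],0.36],
    [[-0.3,-4,0],[0,0,-0.5],0.36],
    [[-0.3,-4,0],[0,0,-0.5],0.36]
  ]
}}

```text
t: 22.75
eef_pos: [496.4, -283.2, 191.6]
tcp_rot: [3.141, 0.0, 1.408]
ft_force: [0.6, 0.1, -0.6]
opening: 0.359
grip_force: 0.0
```

Request:
{"name": "move_arm", "arguments": {
  "commands": [
    [[-0.2,-2.5,0],[0,0,-0.6],0.36],
    [[0,-0.9,0],[0,0,0],0.36],
    [[0,0,0],[0,0,0],0.36],
    [[0,0,0],[0,0,0],0.36]
  ]
}}

```text
t: 23.15
eef_pos: [494.8, -314.5, 190.9]
tcp_rot: [-3.142, -0.0, 1.399]
ft_force: [0.2, 0.1, 0.2]
opening: 0.361
grip_force: 0.0
```

Request:
{"name": "move_arm", "arguments": {
  "commands": [
    [[0.05,0,-4],[0,0,0],0.36],
    [[0,0,-4],[0,0,0],0.36],
    [[0,0,-2.5],[0,0,0],0.36],
    [[0,0,-2],[0,0,0],0.36],
    [[0,0,-1.2],[0,0,0],0.36],
    [[0,0,-0.6],[0,0,0],0.36],
    [[0,0,0],[0,0,0],0.36],
    [[0,0,0],[0,0,0],0.36]
  ]
}}

```text
t: 23.95
eef_pos: [495.7, -315.5, 48.5]
tcp_rot: [3.14, 0.001, 1.399]
ft_force: [0.1, 0.5, -0.6]
opening: 0.36
grip_force: 0.0
```

Request:
{"name": "move_arm", "arguments": {
  "commands": [
    [[0,0,0],[0,0,0],0.2],
    [[0,0,0],[0,0,0],0],
    [[0,0,0],[0,0,0],0],
    [[0,0,0],[0,0,0],0],
    [[0,0,0],[0,0,0],0]
  ]
}}

```text
t: 24.45
eef_pos: [495.5, -315.7, 48.3]
tcp_rot: [3.141, 0.0, 1.398]
ft_force: [-0.4, 0.4, 6.7]
opening: 0.211
grip_force: 30.0
```

Request:
{"name": "move_arm", "arguments": {
  "commands": [
    [[0,0,0.5],[0,0,0],0],
    [[0,0,1.5],[0,0,0],0],
    [[0,0,3],[0,0,0],0],
    [[0,0,4],[0,0,0],0],
    [[0,0,4],[0,0,0],0],
    [[0,0,1.2],[0,0,0],0],
    [[0,0,0],[0,0,0],0],
    [[0,0,0],[0,0,0],0]
  ]
}}

```text
t: 25.25
eef_pos: [494.7, -315.1, 188.4]
tcp_rot: [-3.14, -0.001, 1.398]
ft_force: [-0.2, 0.3, -1.0]
opening: 0.209
grip_force: 30.0
```

Request:
{"name": "move_arm", "arguments": {
  "commands": [
    [[-0.1,4,0],[0,0,0.5],0],
    [[-0.1,4,0],[0,0,0.5],0],
    [[-0.1,4,0],[0,0,0.5],0],
    [[-0.1,4,0],[0,0,0.5],0],
    [[-0.1,4,0],[0,0,0.5],0],
    [[-0.1,4,0],[0,0,0.5],0],
    [[-0.1,4,0],[0,0,0.5],0],
    [[-0.1,4,0],[0,0,0.5],0],
    [[-0.1,4,0],[0,0,0.5],0],
    [[-0.1,4,0],[0,0,0.5],0]
  ]
}}

```text
t: 26.25
eef_pos: [484.2, 86.0, 187.8]
tcp_rot: [-3.138, 0.0, 1.486]
ft_force: [-0.2, -0.9, -1.6]
opening: 0.208
grip_force: 30.0
```

Request:
{"name": "move_arm", "arguments": {
  "commands": [
    [[-0.1,2.3,0],[0,0,0.6],0],
    [[-0.3,1.5,0],[0,0,0],0],
    [[0,0,-1],[0,0,0],0],
    [[0,0,-2],[0,0,0],0],
    [[0,0,-1],[0,0,0],0],
    [[0,0,0],[0,0,0],0],
    [[0,0,0],[0,0,0],0]
  ]
}}

```text
t: 26.95
eef_pos: [481.3, 122.0, 149.3]
tcp_rot: [-3.141, 0.0, 1.495]
ft_force: [-0.4, -0.2, -0.0]
opening: 0.21
grip_force: 30.0
```

Request:
{"name": "move_arm", "arguments": {
  "commands": [
    [[-0.05,0.05,-0.3],[0,0,0],0],
    [[0,0,-0.3],[0,0,0],0],
    [[0,0,-0.3],[0,0,0],0],
    [[0,0,-0.3],[0,0,0],0],
    [[0,0,0],[0,0,0],0],
    [[0,0,0],[0,0,0],0]
  ]
}}

```text
t: 27.55
eef_pos: [480.8, 123.0, 137.7]
tcp_rot: [3.142, 0.0, 1.496]
ft_force: [0.2, 0.3, -1.4]
opening: 0.211
grip_force: 30.0
```

Request:
{"name": "move_arm", "arguments": {
  "commands": [
    [[0,0,-0.5],[0,0,0],0],
    [[0,0,-0.5],[0,0,0],0],
    [[0,0,-0.5],[0,0,0],0],
    [[0,0,-0.5],[0,0,0],0],
    [[0,0,-0.3],[0,0,0],0],
    [[0,0,-0.3],[0,0,0],0],
    [[0,0,0],[0,0,0],0]
  ]
}}

```text
t: 28.25
eef_pos: [480.6, 123.0, 111.3]
tcp_rot: [-3.141, 0.0, 1.496]
ft_force: [-0.2, 0.6, -1.8]
opening: 0.212
grip_force: 30.0
```

Request:
{"name": "move_arm", "arguments": {
  "commands": [
    [[0,0,-0.15],[0,0,0],0],
    [[0,0,0],[0,0,0],0],
    [[0,0,0],[0,0,0],0.36],
    [[0,0,0],[0,0,0],0.36],
    [[0,0,0],[0,0,0],0.36],
    [[0,0,1],[0,0,0],0.36],
    [[0,0,3],[0,0,0],0.36],
    [[0,0,4],[0,0,0],0.36]
  ]
}}

```text
t: 29.05
eef_pos: [480.1, 122.9, 190.7]
tcp_rot: [-3.139, 0.001, 1.496]
ft_force: [0.5, 0.6, -0.0]
opening: 0.357
grip_force: 0.0
```

Request:
{"name": "move_arm", "arguments": {
  "commands": [
    [[-0.3,-4,0],[0,0,-0.5],0.36],
    [[-0.3,-4,0],[0,0,-0.5],0.36],
    [[-0.3,-4,0],[0,0,-0.5],0.36],
    [[-0.3,-4,0],[0,0,-0.5],0.36],
    [[-0.3,-4,0],[0,0,-0.5],0.36],
    [[-0.3,-4,0],[0,0,-0.5],0.36],
    [[-0.3,-4,0],[0,0,-0.5],0.36],
    [[-0.3,-4,0],[0,0,-0.5],0.36],
    [[-0.3,-4,0],[0,0,-0.5],0.36],
    [[-0.3,-4,0],[0,0,-0.5],0.36]
  ]
}}

```text
t: 30.05
eef_pos: [450.4, -278.7, 191.1]
tcp_rot: [3.141, 0.0, 1.408]
ft_force: [0.5, 0.5, 0.6]
opening: 0.362
grip_force: 0.0
```

Request:
{"name": "move_arm", "arguments": {
  "commands": [
    [[-0.2,-2.5,0],[0,0,-0.6],0.36],
    [[0,-0.6,0],[0,0,0],0.36],
    [[0,0,0],[0,0,0],0.36],
    [[0,0,0],[0,0,0],0.36]
  ]
}}

```text
t: 30.45
eef_pos: [448.7, -306.9, 190.4]
tcp_rot: [-3.142, -0.0, 1.399]
ft_force: [-0.8, -0.4, -0.1]
opening: 0.358
grip_force: 0.0
```

Request:
{"name": "move_arm", "arguments": {
  "commands": [
    [[0.1,0,-4],[0,0,0],0.36],
    [[0,0,-4],[0,0,0],0.36],
    [[0,0,-2.5],[0,0,0],0.36],
    [[0,0,-2],[0,0,0],0.36],
    [[0,0,-1.2],[0,0,0],0.36],
    [[0,0,-0.5],[0,0,0],0.36],
    [[0,0,0],[0,0,0],0.36],
    [[0,0,0],[0,0,0],0.36]
  ]
}}

```text
t: 31.25
eef_pos: [450.1, -308.0, 49.0]
tcp_rot: [3.14, 0.001, 1.399]
ft_force: [0.0, -0.6, 0.7]
opening: 0.361
grip_force: 0.0
```

Request:
{"name": "move_arm", "arguments": {
  "commands": [
    [[0,0,0],[0,0,0],0.2],
    [[0,0,0],[0,0,0],0],
    [[0,0,0],[0,0,0],0],
    [[0,0,0],[0,0,0],0],
    [[0,0,0],[0,0,0],0]
  ]
}}

```text
t: 31.75
eef_pos: [449.9, -308.2, 48.7]
tcp_rot: [3.141, 0.0, 1.398]
ft_force: [-0.2, 0.1, 6.2]
opening: 0.207
grip_force: 30.0
```

Request:
{"name": "move_arm", "arguments": {
  "commands": [
    [[0,0,0.5],[0,0,0],0],
    [[0,0,1.5],[0,0,0],0],
    [[0,0,3],[0,0,0],0],
    [[0,0,4],[0,0,0],0],
    [[0,0,4],[0,0,0],0],
    [[0,0,1.2],[0,0,0],0],
    [[0,0,0],[0,0,0],0],
    [[0,0,0],[0,0,0],0]
  ]
}}

```text
t: 32.55
eef_pos: [449.2, -307.5, 188.8]
tcp_rot: [-3.14, -0.001, 1.398]
ft_force: [0.2, -0.3, -2.7]
opening: 0.211
grip_force: 30.0
```

Run:
```python
from h import *
a=read_camera("top")[150:295,185:385];cv2.imwrite("pics/w4.png",cv2.resize(a,None,fx=4,fy=4,interpolation=cv2.INTER_CUBIC))
```

```text
(no output)
```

View pics/w4.png

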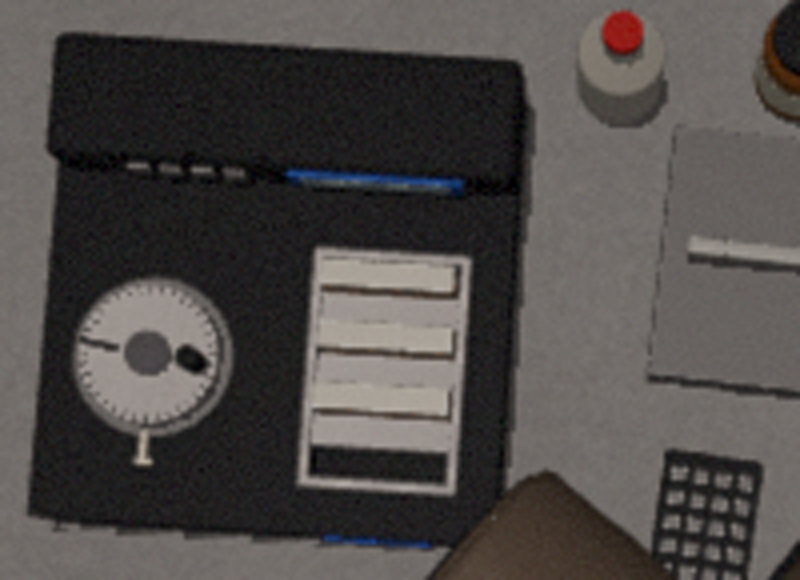

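Three cells stand in slots 1 to 3, well seated; slot 0 is empty at (378,463).

Request:
{"name": "move_arm", "arguments": {
  "commands": [
    [[-0.1,4,0],[0,0,0.5],0],
    [[-0.1,4,0],[0,0,0.5],0],
    [[-0.1,4,0],[0,0,0.5],0],
    [[-0.1,4,0],[0,0,0.5],0],
    [[-0.1,4,0],[0,0,0.5],0],
    [[-0.1,4,0],[0,0,0.5],0],
    [[-0.1,4,0],[0,0,0.5],0],
    [[-0.1,4,0],[0,0,0.5],0],
    [[-0.1,4,0],[0,0,0.5],0],
    [[-0.1,4,0],[0,0,0.5],0]
  ]
}}

```text
t: 33.6
eef_pos: [438.9, 93.6, 188.6]
tcp_rot: [-3.139, 0.0, 1.486]
ft_force: [0.6, -0.6, -2.4]
opening: 0.204
grip_force: 30.0
```

Request:
{"name": "move_arm", "arguments": {
  "commands": [
    [[-0.1,2.2,0],[0,0,0.6],0],
    [[-0.35,1.2,0],[0,0,0],0],
    [[0,0,-1],[0,0,0],0],
    [[0,0,-2],[0,0,0],0],
    [[0,0,-1],[0,0,0],0],
    [[0,0,0],[0,0,0],0],
    [[0,0,0],[0,0,0],0]
  ]
}}

```text
t: 34.3
eef_pos: [435.4, 125.4, 150.0]
tcp_rot: [-3.141, 0.0, 1.495]
ft_force: [0.7, 0.2, -2.3]
opening: 0.208
grip_force: 30.0
```

Request:
{"name": "move_arm", "arguments": {
  "commands": [
    [[0,0.05,-0.3],[0,0,0],0],
    [[0,0,-0.3],[0,0,0],0],
    [[0,0,-0.3],[0,0,0],0],
    [[0,0,-0.3],[0,0,0],0],
    [[0,0,0],[0,0,0],0],
    [[0,0,0],[0,0,0],0]
  ]
}}

```text
t: 34.9
eef_pos: [435.2, 126.5, 138.1]
tcp_rot: [-3.142, 0.0, 1.496]
ft_force: [0.1, 0.0, -2.3]
opening: 0.209
grip_force: 30.0
```

Request:
{"name": "move_arm", "arguments": {
  "commands": [
    [[0,0,-0.5],[0,0,0],0],
    [[0,0,-0.5],[0,0,0],0],
    [[0,0,-0.5],[0,0,0],0],
    [[0,0,-0.5],[0,0,0],0],
    [[0,0,-0.3],[0,0,0],0],
    [[0,0,-0.3],[0,0,0],0],
    [[0,0,0],[0,0,0],0]
  ]
}}

```text
t: 35.6
eef_pos: [435.1, 126.5, 111.8]
tcp_rot: [-3.141, 0.0, 1.496]
ft_force: [0.2, -0.4, -1.8]
opening: 0.207
grip_force: 30.0
```

Request:
{"name": "move_arm", "arguments": {
  "commands": [
    [[0,0,-0.15],[0,0,0],0],
    [[0,0,0],[0,0,0],0],
    [[0,0,0],[0,0,0],0.36],
    [[0,0,0],[0,0,0],0.36],
    [[0,0,0],[0,0,0],0.36],
    [[0,0,1],[0,0,0],0.36],
    [[0,0,4],[0,0,0],0.36],
    [[0,0,4],[0,0,0],0.36],
    [[0,0,3],[0,0,0],0.36]
  ]
}}

```text
t: 36.5
eef_pos: [435.3, 126.6, 233.6]
tcp_rot: [3.14, -0.0, 1.496]
ft_force: [1.2, -0.3, -0.3]
opening: 0.361
grip_force: 0.0
```

Request:
{"name": "move_arm", "arguments": {
  "commands": [
    [[0,4,0],[0,0,0],0.8],
    [[0,4,0],[0,0,0],0.8],
    [[0,4,0],[0,0,0],0.8],
    [[0,4,0],[0,0,0],0.8],
    [[0,0,0],[0,0,0],0.8],
    [[0,0,0],[0,0,0],0.8]
  ]
}}

```text
t: 37.1
eef_pos: [434.8, 286.9, 231.0]
tcp_rot: [-3.142, 0.0, 1.498]
ft_force: [-0.0, 0.5, -0.3]
opening: 0.781
grip_force: 0.0
```

Run:
```python
from h import *
a=read_camera("top")[150:295,205:405];cv2.imwrite("pics/w5.png",cv2.resize(a,None,fx=4,fy=4,interpolation=cv2.INTER_CUBIC))
```

```text
(no output)
```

View pics/w5.png

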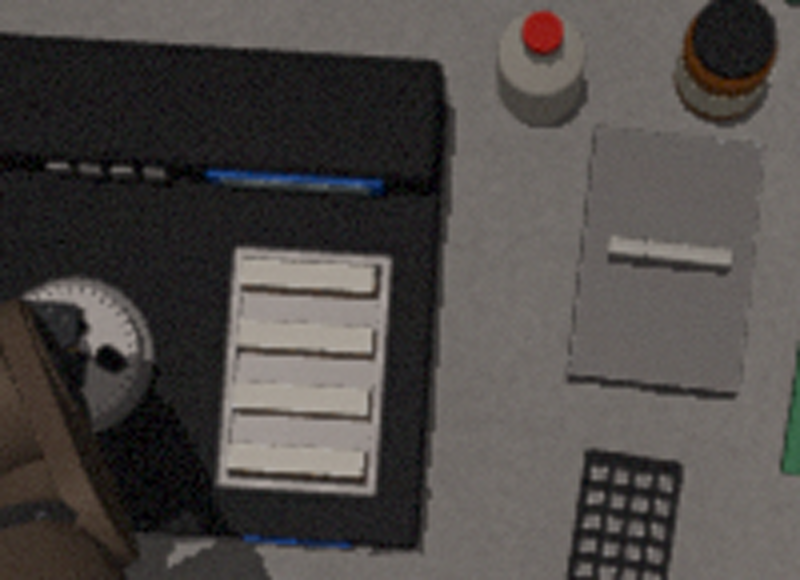

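All four cells are seated in slots 0 to 3 (lids at y 278, 338, 400 and 462). The cover's bar now runs (609,245) to (733,259), and I measure it.

Run:
```python
from well import *
im=read_camera("top")
x0,y0=350,203
g=cv2.resize(im[y0:223,x0:395],None,fx=8,fy=8,interpolation=cv2.INTER_CUBIC).min(2)
for th in(125,140,150):
    c=max(cv2.findContours((g>th).astype(np.uint8),0,1)[0],key=cv2.contourArea)
    b=cv2.boxPoints(cv2.minAreaRect(c));w=np.array([px("top",x0+(x+.5)/8-.5,y0+(y+.5)/8-.5,84)for x,y in b])
    e=max([w[1]-w[0],w[2]-w[1]],key=np.linalg.norm);print(th,w.mean(0),sorted(np.linalg.norm(np.diff(w,axis=0),axis=1)),np.degrees(np.arctan(-e[0]/e[1])))
P=lambda x,y:px("top",205+(x+.5)/4-.5,150+(y+.5)/4-.5,45)
c=[P(*q) for q in((597,126),(762,142),(742,387),(568,377))];print(c,np.mean(c,0))
```

```text
125 [ 594.575 -156.025   84.   ] [np.float64(9.899494936611621), np.float64(9.984988733093271), np.float64(91.41772257062632)] -7.669193278179126
140 [ 596.975 -119.675   84.   ] [np.float64(1.603121954188163), np.float64(13.301503674397113), np.float64(13.400373129133387)] -0.4275725068330186Traceback (most recent call last):
  File "<stdin>", line 6, in <module>
ValueError: max() iterable argument is empty
```

Run:
```python
from h import *
P=lambda x,y,z=45:px("top",205+(x+.5)/4-.5,150+(y+.5)/4-.5,z)
c=[P(*q) for q in((597,126),(762,142),(742,387),(568,377))];print(c,np.mean(c,0))
a,b=P(609,245,84),P(733,259,84);print(a,b,(a+b)/2,np.degrees(np.arctan(-(a-b)[0]/(a-b)[1])))
im=read_camera("top");x0,y0=350,203
g=cv2.resize(im[y0:223,x0:395],None,fx=8,fy=8,interpolation=cv2.INTER_CUBIC).min(2)
print(np.percentile(g,[10,50,90,97]))
for th in(115,118,121):
    c=max(cv2.findContours((g>th).astype(np.uint8),0,1)[0],key=cv2.contourArea)
    b=cv2.boxPoints(cv2.minAreaRect(c));w=np.array([px("top",x0+(x+.5)/8-.5,y0+(y+.5)/8-.5,84)for x,y in b])
    e=max([w[1]-w[0],w[2]-w[1]],key=np.linalg.norm);print(th,w.mean(0),sorted(np.linalg.norm(np.diff(w,axis=0),axis=1)),np.degrees(np.arctan(-e[0]/e[1])))
```

```text
[array([ 700.5, -103.7,   45. ]), array([ 685.9, -233. ,   45. ]), array([ 492.8, -212.4,   45. ]), array([502.5, -77.5,  45. ])] [ 595.425 -156.65    45.   ]
[ 599.2 -109.4   84. ] [ 587.1 -203.8   84. ] [ 593.15 -156.6    84.  ] -7.304228420312805
[ 81.  92. 119. 134.]
115 [ 594.825 -156.025   84.   ] [np.float64(11.723907198540957), np.float64(11.808894952534654), np.float64(93.1159492246092)] -7.5905772427368365
118 [ 594.725 -156.05    84.   ] [np.float64(11.313708498984804), np.float64(11.41271221051328), np.float64(92.91770552483526)] -7.606867771971767
121 [ 594.65  -156.025   84.   ] [np.float64(10.59292216529509), np.float64(10.606601717798213), np.float64(92.3097502975715)] -7.594643368591473
```

Request:
{"name": "move_arm", "arguments": {
  "commands": [
    [[1.4,-3.7,0],[0,0,-0.3],0.8],
    [[1.4,-3.7,0],[0,0,-0.3],0.8],
    [[1.4,-3.7,0],[0,0,-0.3],0.8],
    [[1.4,-3.7,0],[0,0,-0.3],0.8],
    [[1.4,-3.7,0],[0,0,-0.3],0.8],
    [[1.4,-3.7,0],[0,0,-0.3],0.8],
    [[1.4,-3.7,0],[0,0,-0.3],0.8],
    [[1.4,-3.7,0],[0,0,-0.3],0.8],
    [[1.4,-3.7,0],[0,0,-0.3],0.8],
    [[1.4,-3.7,0],[0,0,-0.3],0.8]
  ]
}}

```text
t: 38.25
eef_pos: [575.0, -86.3, 231.1]
tcp_rot: [3.141, 0.0, 1.442]
ft_force: [1.0, 1.3, 0.1]
opening: 0.801
grip_force: 0.0
```

Request:
{"name": "move_arm", "arguments": {
  "commands": [
    [[1.1,-3.7,0],[0,0,-0.4],0.8],
    [[1,-3.6,0],[0,0,0],0.8],
    [[0,0,-3],[0,0,0],0.8],
    [[0,0,-4],[0,0,0],0.8],
    [[0,0,-3],[0,0,0],0.8],
    [[0,0,0],[0,0,0],0.8],
    [[0,0,0],[0,0,0],0.8]
  ]
}}

```text
t: 38.95
eef_pos: [596.2, -157.3, 131.5]
tcp_rot: [3.141, 0.0, 1.436]
ft_force: [0.5, 0.8, 1.0]
opening: 0.803
grip_force: 0.0
```

Request:
{"name": "move_arm", "arguments": {
  "commands": [
    [[-0.1,0.1,-3],[0,0,0],0.8],
    [[0,0,-2],[0,0,0],0.8],
    [[0,0,-1.5],[0,0,0],0.8],
    [[0,0,-0.5],[0,0,0],0.8],
    [[0,0,0],[0,0,0],0.5],
    [[0,0,0],[0,0,0],0.2],
    [[0,0,0],[0,0,0],0],
    [[0,0,0],[0,0,0],0],
    [[0,0,0],[0,0,0],0],
    [[0,0,0],[0,0,0],0]
  ]
}}

```text
t: 39.95
eef_pos: [595.3, -155.5, 60.9]
tcp_rot: [3.141, 0.0, 1.437]
ft_force: [-0.7, -0.2, -0.6]
opening: 0.355
grip_force: 0.0
```

Request:
{"name": "move_arm", "arguments": {
  "commands": [
    [[0,0,0],[0,0,0],0],
    [[0,0,0],[0,0,0],0],
    [[0,0,0],[0,0,0],0],
    [[0,0,0],[0,0,0],0],
    [[0,0,0],[0,0,0],0],
    [[0,0,0],[0,0,0],0]
  ]
}}

```text
t: 40.55
eef_pos: [595.2, -155.5, 60.6]
tcp_rot: [-3.142, 0.0, 1.437]
ft_force: [0.1, 0.6, 0.5]
opening: 0.145
grip_force: 30.0
```

Request:
{"name": "move_arm", "arguments": {
  "commands": [
    [[0,0,1],[0,0,0],0],
    [[0,0,3],[0,0,0],0],
    [[0,0,4],[0,0,0],0],
    [[0,0,4],[0,0,0],0],
    [[0,0,4],[0,0,0],0],
    [[0,0,1.5],[0,0,0],0],
    [[-1.1,3.5,0],[0,0,0.4],0],
    [[-1.1,3.5,0],[0,0,0.4],0],
    [[-1.1,3.5,0],[0,0,0.4],0],
    [[-1.1,3.5,0],[0,0,0.4],0]
  ]
}}

```text
t: 41.55
eef_pos: [550.4, -14.2, 236.2]
tcp_rot: [3.141, -0.0, 1.464]
ft_force: [0.3, 0.2, -2.1]
opening: 0.146
grip_force: 30.0
```

Request:
{"name": "move_arm", "arguments": {
  "commands": [
    [[-1.1,3.5,0],[0,0,0.4],0],
    [[-1.1,3.5,0],[0,0,0.4],0],
    [[-1.1,3.5,0],[0,0,0.4],0],
    [[-1.1,3.3,0],[0,0,0.5],0],
    [[-0.3,0,-2],[0,0,0],0],
    [[0,0,0],[0,0,0],0],
    [[0,0,0],[0,0,0],0]
  ]
}}

```text
t: 42.25
eef_pos: [504.3, 122.3, 216.2]
tcp_rot: [-3.141, 0.0, 1.494]
ft_force: [0.7, -0.2, -3.7]
opening: 0.144
grip_force: 30.0
```

Well aligned. Lower to TCP 161 (rim at 100).

Request:
{"name": "move_arm", "arguments": {
  "commands": [
    [[0,0,-2],[0,0,0],0],
    [[0,0,-1.5],[0,0,0],0],
    [[0,0,-0.5],[0,0,0],0],
    [[0,0,-0.4],[0,0,0],0],
    [[0,0,-0.4],[0,0,0],0],
    [[0,0,-0.3],[0,0,0],0],
    [[0,0,-0.3],[0,0,0],0],
    [[0,0,0],[0,0,0],0],
    [[0,0,0],[0,0,0],0]
  ]
}}

```text
t: 43.15
eef_pos: [504.3, 122.6, 161.8]
tcp_rot: [3.141, -0.0, 1.494]
ft_force: [0.2, -0.3, -2.9]
opening: 0.142
grip_force: 30.0
```

Request:
{"name": "move_arm", "arguments": {
  "commands": [
    [[0,0,-0.1],[0,0,0],0],
    [[0,0,0],[0,0,0],0.3],
    [[0,0,0],[0,0,0],0.5],
    [[0,0,0],[0,0,0],0.5],
    [[0,0,0],[0,0,0],0.5],
    [[0,0,0],[0,0,0],0.5],
    [[0,0,2],[0,0,0],0.5],
    [[0,0,4],[0,0,0],0.5],
    [[0,0,2],[0,0,0],0.5]
  ]
}}

```text
t: 44.05
eef_pos: [504.8, 122.6, 243.2]
tcp_rot: [3.139, -0.0, 1.494]
ft_force: [0.3, -0.1, -0.2]
opening: 0.5
grip_force: 0.0
```

Request:
{"name": "move_arm", "arguments": {
  "commands": [
    [[0,-4,0],[0,0,0],0.5],
    [[0,-4,0],[0,0,0],0.5],
    [[0,-4,0],[0,0,0],0.5],
    [[0,-4,0],[0,0,0],0.5],
    [[0,-4,0],[0,0,0],0.5],
    [[0,-4,0],[0,0,0],0.5],
    [[0,0,0],[0,0,0],0.5]
  ]
}}

```text
t: 44.75
eef_pos: [504.3, -121.2, 240.6]
tcp_rot: [3.141, 0.001, 1.491]
ft_force: [-0.1, 0.4, 0.1]
opening: 0.505
grip_force: 0.0
```

Run:
```python
from h import *
print(state()["eef_pos"],state()["tcp_rot"])
im=read_camera("top")
cv2.imwrite("pics/w6.png",np.hstack([cv2.resize(im[185:285,195:325],None,fx=6,fy=6,interpolation=cv2.INTER_CUBIC)]))
```

```text
[ 504.26422913 -121.18059838  240.57127768] [3.14117323e+00 6.91565440e-04 1.49050919e+00]
```

View pics/w6.png

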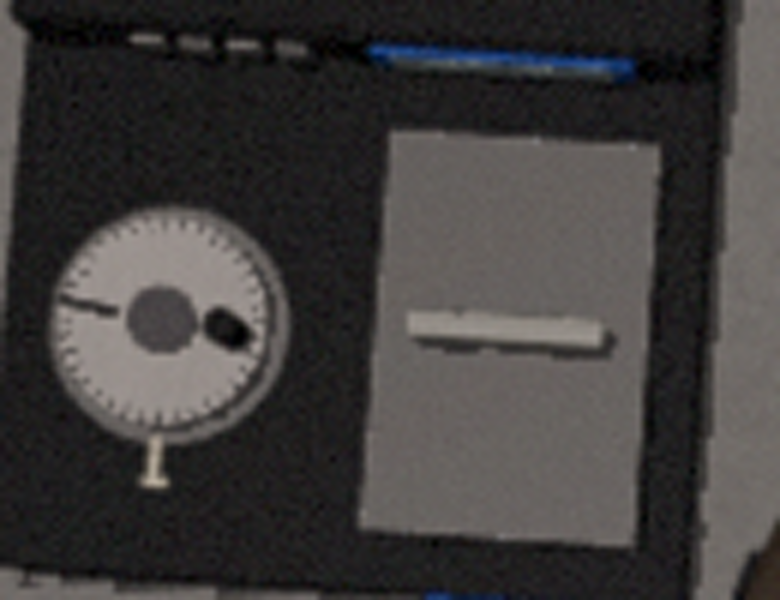

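The cover is back square on the well, with its top face at (390,130)-(660,145)-(632,547)-(360,527). The dial line runs (60,298)-(115,311), the hub is at (162,320) and the crank top is near (222,322).

Run:
```python
from h import *
P=lambda x,y,z:px("top",195+(x+.5)/6-.5,185+(y+.5)/6-.5,z)
a=P(162,320,122);l=P(60,298,122);m=P(115,311,122);k=P(222,322,167);kb=P(240,338,126)
print(a,l,m,k,kb)
an=lambda d:np.degrees(np.arctan2(d[1],d[0]))
ax=np.array([517.2,296.7,122]);i=175.65
for q in(l,m): print("cw past",i-an(q-ax),np.linalg.norm((q-ax)[:2]),i-an(l-m))
for q in(k,kb): print("via crank",i-(an(q-ax)%360-180),np.linalg.norm((q-ax)[:2]))
im=read_camera("top")
# dial circle fit: outer edge of light face
g=cv2.resize(im[210:265,198:248],None,fx=8,fy=8,interpolation=cv2.INTER_CUBIC).min(2)
c=max(cv2.findContours((g>80).astype(np.uint8),0,1)[0],key=cv2.contourArea)
print(P(155,433,122),"tip",P(152,488,100))
```

```text
[517.  296.7 122. ] [528.7 347.4 122. ] [521.9 320.  122. ] [510.2 259.4 167. ] [507.1 257.3 126. ]
cw past 98.42984123109699 51.98788320368506 99.58779720825439
cw past 97.05447987914687 23.76930794112441 99.58779720825439
via crank 96.27892943915501 37.95115281516494
via crank 100.02789582585851 40.673947435674336
[460.8 299.7 122. ] tip [435.2 305.1 100. ]
```

Request:
{"name": "move_arm", "arguments": {
  "commands": [
    [[0.1,3.9,0],[0,0,0],0.5],
    [[0.1,3.9,0],[0,0,0],0.5],
    [[0.1,3.9,0],[0,0,0],0.5],
    [[0,3.9,0],[0,0,0],0.5],
    [[0.1,3.9,0],[0,0,0],0.5],
    [[0,3.9,0],[0,0,0],0.5],
    [[0.1,3.9,0],[0,0,0],0.5],
    [[0,3.9,0],[0,0,0],0.5],
    [[0,3.6,0],[0,0,0],0.5],
    [[0,3.4,0],[0,0,0],0.5]
  ]
}}

```text
t: 45.85
eef_pos: [507.9, 267.5, 240.8]
tcp_rot: [-3.142, -0.0, 1.496]
ft_force: [0.6, -0.7, 0.2]
opening: 0.501
grip_force: 0.0
```

Request:
{"name": "move_arm", "arguments": {
  "commands": [
    [[0,0,-2],[0,0,0],0.5],
    [[0,0,-2],[0,0,0],0.5],
    [[0,0,-1],[0,0,0],0.5],
    [[0,0,0],[0,0,0],0.5],
    [[0,0,0],[0,0,0],0.5]
  ]
}}

```text
t: 46.35
eef_pos: [509.3, 264.9, 191.3]
tcp_rot: [3.141, -0.0, 1.495]
ft_force: [-0.6, -0.7, 0.4]
opening: 0.5
grip_force: 0.0
```

Request:
{"name": "move_arm", "arguments": {
  "commands": [
    [[0,-0.3,-2],[0,0,0],0.5],
    [[0,0,-2],[0,0,0],0.5],
    [[0,0,-1.3],[0,0,0],0.5],
    [[0,0,0],[0,0,0],0.3],
    [[0,0,0],[0,0,0],0.1],
    [[0,0,0],[0,0,0],0],
    [[0,0,0],[0,0,0],0],
    [[0,0,0],[0,0,0],0],
    [[0,0,0],[0,0,0],0]
  ]
}}

```text
t: 47.25
eef_pos: [509.5, 261.6, 138.3]
tcp_rot: [3.141, -0.0, 1.494]
ft_force: [-0.6, 0.1, 4.5]
opening: 0.186
grip_force: 30.0
```

Run:
```python
from h import *
s=state();print(s["eef_pos"],s["opening"],s["grip_force"],s["ft_force"])
p=s["eef_pos"][:2]; ax=np.array([517.6,296.7]);d=p-ax;a=np.degrees(np.arctan2(d[1],d[0]))%360;print(np.hypot(*d),a)
t=np.radians(257.5+np.arange(0,135,6.6));q=np.c_[np.cos(t),np.sin(t)]*36;print((np.diff(q,axis=0)/10).round(2).tolist())
```

```text
[509.49319922 261.60725195 138.2643079 ] 0.1857400783219864 30.00093162059784 [-0.58223397  0.13553685  4.4915192 ]
36.01695690524973 256.99224751248295
[[0.41, -0.07], [0.41, -0.02], [0.41, 0.03], [0.41, 0.08], [0.4, 0.12], [0.38, 0.17], [0.36, 0.21], [0.33, 0.25], [0.3, 0.29], [0.27, 0.32], [0.23, 0.35], [0.19, 0.37], [0.14, 0.39], [0.1, 0.4], [0.05, 0.41], [0.0, 0.41], [-0.05, 0.41], [-0.09, 0.4], [-0.14, 0.39], [-0.18, 0.37]]
```

Gripped on the 36 mm radius at 257°. Wind it anticlockwise 132°.

Request:
{"name": "move_arm", "arguments": {
  "commands": [
    [[0.41,-0.07,0],[0,0,0],0],
    [[0.41,-0.02,0],[0,0,0],0],
    [[0.41,0.03,0],[0,0,0],0],
    [[0.41,0.08,0],[0,0,0],0],
    [[0.4,0.12,0],[0,0,0],0]
  ]
}}

```text
t: 47.75
eef_pos: [529.6, 262.8, 138.2]
tcp_rot: [-3.141, 0.0, 1.494]
ft_force: [-3.7, -1.0, 7.0]
opening: 0.186
grip_force: 30.0
```

Request:
{"name": "move_arm", "arguments": {
  "commands": [
    [[0.38,0.17,0],[0,0,0],0],
    [[0.36,0.21,0],[0,0,0],0],
    [[0.33,0.25,0],[0,0,0],0],
    [[0.3,0.29,0],[0,0,0],0],
    [[0.27,0.32,0],[0,0,0],0],
    [[0,0,0],[0,0,0],0]
  ]
}}

```text
t: 48.35
eef_pos: [546.5, 275.5, 138.2]
tcp_rot: [3.141, -0.0, 1.494]
ft_force: [-0.6, -0.0, 6.7]
opening: 0.181
grip_force: 30.0
```

Request:
{"name": "move_arm", "arguments": {
  "commands": [
    [[0.23,0.35,0],[0,0,0],0],
    [[0.19,0.37,0],[0,0,0],0],
    [[0.14,0.39,0],[0,0,0],0],
    [[0.1,0.4,0],[0,0,0],0],
    [[0.05,0.41,0],[0,0,0],0],
    [[0,0.41,0],[0,0,0],0],
    [[-0.05,0.41,0],[0,0,0],0],
    [[-0.09,0.4,0],[0,0,0],0],
    [[-0.14,0.39,0],[0,0,0],0],
    [[-0.18,0.37,0],[0,0,0],0]
  ]
}}

```text
t: 49.35
eef_pos: [549.1, 314.1, 138.2]
tcp_rot: [3.14, 0.0, 1.494]
ft_force: [0.9, -3.3, 6.3]
opening: 0.184
grip_force: 30.0
```

Request:
{"name": "move_arm", "arguments": {
  "commands": [
    [[0,0,0],[0,0,0],0],
    [[0,0,0],[0,0,0],0]
  ]
}}

```text
t: 49.55
eef_pos: [548.9, 314.4, 138.3]
tcp_rot: [3.141, -0.0, 1.494]
ft_force: [-1.4, -0.0, 5.9]
opening: 0.183
grip_force: 30.0
```

Run:
```python
from h import *
s=state();p=s["eef_pos"][:2]; ax=np.array([517.6,296.7]);d=p-ax;a=np.degrees(np.arctan2(d[1],d[0]));print(np.hypot(*d),a)
t=np.radians(np.linspace(a,-4.35,6));q=ax+np.c_[np.cos(t),np.sin(t)]*36
print((np.diff(np.vstack([p,q[1:]]),axis=0)/10).round(2).tolist(),q[-1])
im=read_camera("top");cv2.imwrite("pics/w7.png",cv2.resize(im[195:275,190:270],None,fx=6,fy=6,interpolation=cv2.INTER_CUBIC))
```

```text
35.93885404456803 29.56522396306261
[[0.19, -0.38], [0.14, -0.4], [0.09, -0.42], [0.04, -0.42], [-0.01, -0.43]] [553.49629561 293.96943937]
```

View pics/w7.png

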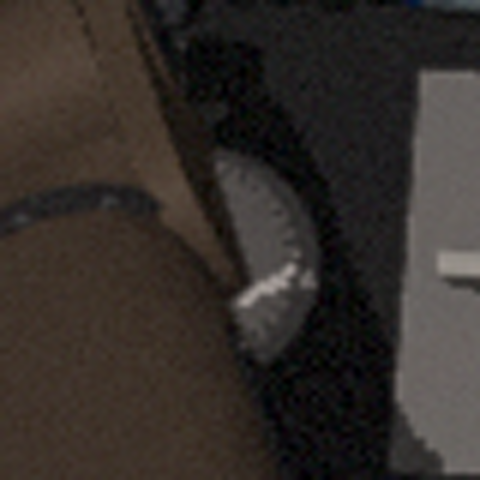

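Request:
{"name": "move_arm", "arguments": {
  "commands": [
    [[0.19,-0.38,0],[0,0,0],0],
    [[0.14,-0.4,0],[0,0,0],0],
    [[0.09,-0.42,0],[0,0,0],0],
    [[0.04,-0.42,0],[0,0,0],0],
    [[0,-0.28,0],[0,0,0],0],
    [[0,0,0],[0,0,0],0],
    [[0,0,0],[0,0,0],0],
    [[0,0,0],[0,0,0],0]
  ]
}}

```text
t: 50.4
eef_pos: [553.4, 295.5, 138.3]
tcp_rot: [3.141, -0.001, 1.494]
ft_force: [-0.9, 1.5, 5.7]
opening: 0.184
grip_force: 30.0
```

Request:
{"name": "move_arm", "arguments": {
  "commands": [
    [[0,0,0],[0,0,0],0.3],
    [[0,0,0],[0,0,0],0.5],
    [[0,0,0],[0,0,0],0.5],
    [[0,0,2],[0,0,0],0.5],
    [[0,0,4],[0,0,0],0.5],
    [[0,0,4],[0,0,0],0.5]
  ]
}}

```text
t: 51.0
eef_pos: [552.8, 295.2, 238.2]
tcp_rot: [-3.14, 0.001, 1.494]
ft_force: [0.4, 0.2, -0.2]
opening: 0.498
grip_force: 0.0
```

Request:
{"name": "move_arm", "arguments": {
  "commands": [
    [[0,-4,0],[0,0,0],0.5],
    [[0,-4,0],[0,0,0],0.5],
    [[0,-4,0],[0,0,0],0.5],
    [[0,-4,0],[0,0,0],0.5],
    [[0,-4,0],[0,0,0],0.5],
    [[0,-4,0],[0,0,0],0.5],
    [[0,-4,0],[0,0,0],0.5],
    [[0,0,0],[0,0,0],0.5]
  ]
}}

```text
t: 51.8
eef_pos: [553.1, 11.6, 237.6]
tcp_rot: [-3.142, 0.001, 1.49]
ft_force: [0.2, -0.2, 0.5]
opening: 0.499
grip_force: 0.0
```

Run:
```python
from h import *
print(state()["eef_pos"])
a=np.mean([read_camera("top")[205:275,195:255].astype(float) for _ in range(5)],0)
a=cv2.resize(a,None,fx=8,fy=8,interpolation=cv2.INTER_CUBIC).clip(0,255)
cv2.imwrite("pics/w8.png",a)
```

```text
[553.12586785  11.55504093 237.55079266][ WARN:0@1.807] global loadsave.cpp:1063 imwrite_ Unsupported depth image for selected encoder is fallbacked to CV_8U.
```

View pics/w8.png

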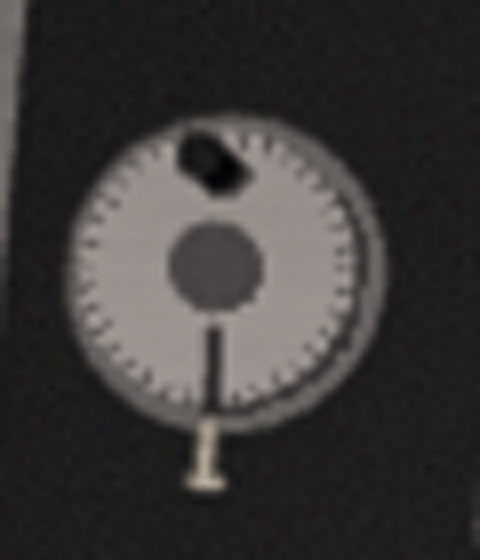

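The line runs (215,325) to (211,410), just short of the pointer tip at (209,422). I work out the remaining angle.

Run:
```python
from h import *
x0,y0=195,205
a=cv2.imread("pics/w8.png").astype(float).max(2)
def P(x,y,z): return px("top",x0+(x+.5)/8-.5,y0+(y+.5)/8-.5,z)
# line: dark-weighted centroid per row; pointer: bright-weighted
L=[];Q=[]
for y in range(335,402,4):
    w=np.clip(125-a[y,195:232],0,None);L.append((195+(w*np.arange(37)).sum()/w.sum(),y))
for y in range(425,474,4):
    w=np.clip(a[y,185:230]-80,0,None);Q.append((185+(w*np.arange(45)).sum()/w.sum(),y))
# hub: threshold
hub=((a>55)&(a<110)).astype(np.uint8);hub[:225]=0;hub[310:]=0;hub[:,:168]=0;hub[:,264:]=0
m=cv2.moments(hub,True);h=(m["m10"]/m["m00"],m["m01"]/m["m00"])
L,Q=np.array(L),np.array(Q);print(L[[0,-1]],Q[[0,-1]],h)
an=lambda d:np.degrees(np.arctan2(d[1],d[0]))%360
Lw=np.array([P(*q,122) for q in L]);c=P(*h,122);print("axis",c)
for z in(100,111,122):
    Qw=np.array([P(*q,z) for q in Q]);f=np.polyfit(Qw[:,0],Qw[:,1],1);print(z,"pointer dir",an((-1,-f[0])),"from axis",an(Qw[0]-c),an(Qw[-1]-c),Qw[0])
f=np.polyfit(Lw[:,0],Lw[:,1],1);print("line dir",an((-1,-f[0])),"from hub",an(Lw[-1]-c),an(Lw[-1]-[517.2,296.7,122]),Lw[-1])
```

```text
[[213.60435213 335.        ]
 [211.72033258 399.        ]] [[208.99542334 425.        ]
 [203.40690151 473.        ]] (215.44570649704679, 266.76177495077997)
axis [517.1 296.9 122. ]
100 pointer dir 173.89984804653668 from axis 173.90221202881915 173.92754359279232 [460. 303. 100.]
111 pointer dir 173.97252610227616 from axis 176.06158272119538 175.48601154199872 [459.  300.9 111. ]
122 pointer dir 173.9413076399105 from axis 178.06179618833167 177.09671965437843 [458.  298.9 122. ]
line dir 178.35266316020687 from hub 178.7243938466995 178.49560816511917 [467.7 298.  122. ]
```

Request:
{"name": "move_arm", "arguments": {
  "commands": [
    [[0,4,0],[0,0,0],0.5],
    [[0,4,0],[0,0,0],0.5],
    [[0,4,0],[0,0,0],0.5],
    [[0,4,0],[0,0,0],0.5],
    [[0,4,0],[0,0,0],0.5],
    [[0,4,0],[0,0,0],0.5],
    [[0,4,0],[0,0,0],0.5],
    [[0,0,-2],[0,0,0],0.5],
    [[0,0,0],[0,0,0],0.5],
    [[0,0,0],[0,0,0],0.5]
  ]
}}

```text
t: 53.05
eef_pos: [552.7, 295.8, 217.6]
tcp_rot: [-3.141, 0.001, 1.495]
ft_force: [-0.0, -0.6, 1.2]
opening: 0.501
grip_force: 0.0
```

Request:
{"name": "move_arm", "arguments": {
  "commands": [
    [[0,0,-3],[0,0,0],0.5],
    [[0,0,-3],[0,0,0],0.5],
    [[0.05,0,-2],[0,0,0],0.5],
    [[0,0,0],[0,0,0],0.5],
    [[0,0,0],[0,0,0],0.3],
    [[0,0,0],[0,0,0],0.1],
    [[0,0,0],[0,0,0],0],
    [[0,0,0],[0,0,0],0],
    [[0,0,0],[0,0,0],0],
    [[0,0,0],[0,0,0],0]
  ]
}}

```text
t: 54.05
eef_pos: [553.6, 295.4, 138.3]
tcp_rot: [3.141, -0.0, 1.494]
ft_force: [-2.3, 0.2, 5.9]
opening: 0.183
grip_force: 30.0
```

Request:
{"name": "move_arm", "arguments": {
  "commands": [
    [[0,-0.06,0],[0,0,0],0],
    [[0,-0.06,0],[0,0,0],0],
    [[0,-0.05,0],[0,0,0],0],
    [[0,0,0],[0,0,0],0],
    [[0,0,0],[0,0,0],0],
    [[0,0,0],[0,0,0],0]
  ]
}}

```text
t: 54.65
eef_pos: [553.6, 294.2, 138.3]
tcp_rot: [3.141, -0.001, 1.494]
ft_force: [-2.5, 3.0, 6.3]
opening: 0.186
grip_force: 30.0
```

Request:
{"name": "move_arm", "arguments": {
  "commands": [
    [[0,-0.05,0],[0,0,0],0],
    [[0,0,0],[0,0,0],0],
    [[0,0,0],[0,0,0],0],
    [[0,0,0],[0,0,0],0]
  ]
}}

```text
t: 55.05
eef_pos: [553.5, 293.7, 138.3]
tcp_rot: [3.141, -0.001, 1.494]
ft_force: [-3.6, 3.1, 5.6]
opening: 0.187
grip_force: 30.0
```

Request:
{"name": "move_arm", "arguments": {
  "commands": [
    [[0,0,0],[0,0,0],0.3],
    [[0,0,0],[0,0,0],0.5],
    [[0,0,0],[0,0,0],0.5],
    [[0,0,2],[0,0,0],0.5],
    [[0,0,4],[0,0,0],0.5],
    [[0,0,4],[0,0,0],0.5]
  ]
}}

```text
t: 55.65
eef_pos: [553.4, 292.9, 238.2]
tcp_rot: [-3.14, 0.001, 1.494]
ft_force: [0.4, 0.9, 0.3]
opening: 0.499
grip_force: 0.0
```

Request:
{"name": "move_arm", "arguments": {
  "commands": [
    [[0,-4,0],[0,0,0],0.5],
    [[0,-4,0],[0,0,0],0.5],
    [[0,-4,0],[0,0,0],0.5],
    [[0,-4,0],[0,0,0],0.5],
    [[0,-4,0],[0,0,0],0.5],
    [[0,-4,0],[0,0,0],0.5],
    [[0,-4,0],[0,0,0],0.5],
    [[0,0,0],[0,0,0],0.5]
  ]
}}

```text
t: 56.45
eef_pos: [553.7, 9.3, 237.6]
tcp_rot: [3.141, 0.001, 1.49]
ft_force: [-0.4, -0.5, -0.0]
opening: 0.496
grip_force: 0.0
```

Run:
```python
from h import *
x0,y0=195,205
fr=[read_camera("top") for _ in range(5)]
a=np.mean([f[205:275,195:255].astype(float) for f in fr],0)
a=cv2.resize(a,None,fx=8,fy=8,interpolation=cv2.INTER_CUBIC).clip(0,255).max(2)
def P(x,y,z): return px("top",x0+(x+.5)/8-.5,y0+(y+.5)/8-.5,z)
L=[]
for y in range(335,402,4):
    w=np.clip(125-a[y,190:232],0,None);L.append((190+(w*np.arange(42)).sum()/w.sum(),y))
L=np.array(L);Lw=np.array([P(*q,122) for q in L]);f=np.polyfit(Lw[:,0],Lw[:,1],1)
an=lambda d:np.degrees(np.arctan2(d[1],d[0]))%360
print(L[[0,-1]],an((-1,-f[0])),an(Lw[-1]-[517.1,296.8,122]))
im=fr[0];cv2.imwrite("pics/fin.png",im[90:400,60:580])
```

```text
[[210.89520469 335.        ]
 [209.11522385 399.        ]] 178.2208244002224 177.56581502831796
```

View pics/fin.png

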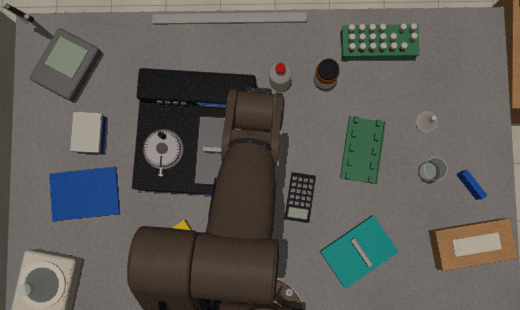

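The final view shows the rack empty, the cover in place and all bystanders unmoved. I redo the line measurement with a tighter dark threshold.

Run:
```python
from h import *
x0,y0=195,205
b=np.mean([read_camera("top")[205:275,195:255].astype(float) for _ in range(8)],0)
new=cv2.resize(b,None,fx=8,fy=8,interpolation=cv2.INTER_CUBIC).clip(0,255).max(2)
old=cv2.imread("pics/w8.png").astype(float).max(2)
def P(x,y,z): return px("top",x0+(x+.5)/8-.5,y0+(y+.5)/8-.5,z)
an=lambda d:np.degrees(np.arctan2(d[1],d[0]))%360
for n,a in(("old",old),("new",new)):
    L=[]
    for y in range(340,400,4):
        r=a[y,185:235];k=r.argmin();lo=max(k-10,0);s=r[lo:k+11];w=np.clip(np.percentile(r,70)-15-s,0,None)
        L.append((185+lo+(w*np.arange(len(s))).sum()/w.sum(),y))
    L=np.array(L);Lw=np.array([P(*q,122) for q in L]);f=np.polyfit(Lw[:,0],Lw[:,1],1)
    print(n,L[::4].round(1).tolist(),"dir",an((-1,-f[0])),"tip",an((Lw[-5:].mean(0)-[517.1,296.8,122])))
cv2.imwrite("pics/w9.png",new[200:,:])
```

```text
old [[213.5, 340.0], [213.4, 356.0], [212.9, 372.0], [212.0, 388.0]] dir 178.45267828420646 tip 178.60898511339371
new [[209.5, 340.0], [207.3, 356.0], [206.8, 372.0], [205.9, 388.0]] dir 177.24287631629522 tip 175.8334951144513[ WARN:0@2.824] global loadsave.cpp:1063 imwrite_ Unsupported depth image for selected encoder is fallbacked to CV_8U.
```

View pics/w9.png

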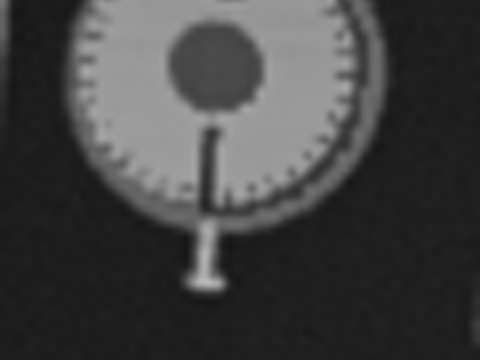

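The line now runs straight into the pointer, at 175.8° against 175.7°, and was last moved clockwise. The arm is clear, so I hand in.

```bash
python3 -c "
from cell import env
print(env.job_done())"
```

```text
the job is handed in; nothing more can be done
None
```

The job is handed in: all four amber standards are seated in the well, the grey cover is back square over it, and the dial line stands at the index, within about 0.2° by the camera, approached clockwise.

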